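# Open the push-to-open stamp box and set the stamp on its ink pad

## Robot

A 7-joint arm with a two-finger parallel gripper is mounted at the origin on a cart in front of the work surface, level with it; the furniture and walls round the work are solid. World frame = base frame: x ahead of the robot, y to its left, z up, the work surface at z = 0. Lengths are in m, angles in rad, forces in N, time in s.
With the tool pointing down it reaches from about 0.4 to 0.85 m from the base axis. Payload 10.4 kg.
Tool frame: the origin (TCP) lies between the finger pads; the fingertips stand 19 mm ahead of it and the grasp point (between the pads) is the TCP; x points along the fingers, y is the direction in which the jaws open and shut, and the axes are right-handed (so a half turn about x gives the same grasp; the last joint's range is limited). The gripper opens to 87 mm and grips with 3 to 60 N. Pads are 19 mm wide; open, the fingers measure 117 mm over their backs; the gripper's body (75 mm by 190 mm) begins 51 mm behind the grasp point.
Start: joints at [1.162, 0.332, -0.065, 1.46, 0.022, 1.35, -0.088], TCP at [0.235, -0.579, 0.242] pointing down, gripper open.
Joint ranges: [-2.6, 2.6], [-0.5, 2.12], [-1.47, 1.34], [0.16, 2.42], [-1.27, 4.41], [0.06, 2.06], [-2.6, 2.6]. Speed limits (rad/s): [2.22, 2.22, 2.79, 2.79, 3.14, 3.14, 3.14].

## Interface

Orientations are given as a unit quaternion [x, y, z, w].
In Python, from bench import r gives the robot as it stands.
- The arm moves only by the tool drive_tool, never from a script. Its argument "motion" is a list of rows, each a list of 4 numbers: the shift along the tool's x, y, z in cm, then the turn about the tool's x in units of 5 degrees (1.0 is 5 degrees). In form: [[tx, ty, tz, twist], ...]. A call has 1 to 20 rows; each row is the pose to reach, as a shift and turn from the pose commanded when the call began, along the tool's axes at that moment; what a row does not reach only later rows make up. A row lasts 1/12 s, in which the tool goes at most 41.7 mm and 7.16 degrees, less where a joint would pass 70% of its speed; a pose out of reach is approached as far as the arm can. A call with a gripper value outside its range is refused whole. "grip" is the closure in counts, from 0 (fully open) to 255 (shut), set as the call begins (left out, the last holds). The fingers move at their own pace and stop on an object; "force" is the grip in N (left out, the last holds). Time passes only in rows, so rows that repeat a pose let the fingers close. It gives the time, the measured TCP pose, the force and the opening at its end, in the units of the state.
- r.read_state(): the state, without advancing time (a new reading comes with each control period).
- r.camera(name): name is "scene" or "side" or "wrist"; returns the picture (480x640x3 uint8, red, green, blue); there is no depth.
- r.calibration(name): a dict with "fx", "fy", "cx", "cy" (pixels), "dist" ([k1, k2, p1, p2, k3] as OpenCV has them; the pictures are not rectified), "xyz" and "orientation" of the camera in the world. Camera axes: x right, y up, looking along -z (the intrinsics and any distortion apply to the point x, -y, -z); pixel columns grow to the right and rows downward; lengths in m; the calibration is good to about 2 mm. A picture is of the moment at which its call begins: read the wrist's pose just before it. calibration takes no time and is no camera call; for the wrist camera it gives the pose at the moment of the call.
- r.close_job(): hands the job in, once; it reports no verdict.
The state is a dict: "time": time; "joint_positions": joint angles; "joint_vel": joint speeds; "joint_torque": joint torques, N m; "ee_pos": TCP position; "eef_rot": TCP orientation; "ft_force": force on the tool from outside, world axes, zero at the start; "torque": the same for the moment, N m; "width": finger opening in m.
Only numpy, scipy, OpenCV 4.12 (cv2) and the standard library are available. Lean on these libraries where they do the work, as an engineer would, in place of code of your own. Each camera call takes 0.05 s, during which the arm holds its last target.

## Task

The stamp is inside the sloped grey box on the right, behind its push-to-open flap: press the flap near its lower edge until the catch clicks, then keep your fingers on it and let it rise slowly to fully open, never letting it fly up. Take out the stamp and stand it upright in the middle of the flat dark ink pad tin on the left, setting it down rather than dropping it; leave the flap fully open and the brass weight in the box, the film ball and the mug where they are.

Things in the scene. Friction and masses are not known exactly. Their poses are not given: they have to be found in the camera images.
- console: Fixed grey sloped-front desk box, 220 mm deep (x), 280 wide (y), 170 high at the back. Origin: centre of its underside; z up, its front (-x side) faces the robot, y is to the left seen from the front. Walls 6 mm; front wall 64 mm high at x = -0.110; inner floor at z = 0.006. The flap slopes up at 35 degrees from front to hinge and closes the box.
- flap_hinge (a point): Middle of the flap's hinge line, fixed on the box at x = 0.050, y = 0, z = 0.170 of its frame; the hinge runs along the box's y. Fully open, the flap slants at 57 degrees up and forward from here over the box, its free edge 0.32 m above the worktop, 50 mm in front of the box's middle: reach things in the box from the front, tool leaning back some 30 degrees.
- flap_press (a point): Where to press: on the flap's outer face, mid-width, 158 mm from the hinge, 25 mm from the lower free edge; moves with the flap. z axis: outward normal (closed: leaning 35 degrees from vertical to the box's front); x axis: up the slope to the hinge. The flap is a smooth flat grey panel, 8 mm thick, 183 mm from hinge to free edge, 278 mm wide, no handle.
- flap_panel (a joint): Flap angle (rad): 0 latched, -0.05 pressed in fully (8 mm at flap_press; it clicks at about 4 mm, 3 to 5 N), 1.60 open at its stop. Once clicked, a spring pushes it open with 2.5 N at flap_press (1 N near the stop), holds it open, and flings it up unless held back; keep it under 2.5 rad/s. It does not latch again.
- catch (a joint): Small sliding catch inside the box behind the flap's lower edge (m): 0 holding, 0.018 after it has clicked and let go. Its black housing juts 35 mm in from the front wall, just left of the middle (y = 0.02 to 0.055), up to 66 mm above the worktop: lift things clear of it.
- stamp: Rubber stamp, loose, standing upright in the box about 60 mm left or right of its middle and 25 mm in front of the box's origin. Brown block base 30 x 52 mm with a round black knob about 30 mm across on top, 78 mm high in all. Origin: centre of its underside, z up. Grasp the knob 55 to 70 mm above the underside.
- brass_weight: Small brass check weight with a knob, 30 mm across, 40 mm high, standing in the box on the other side from the stamp; leave it. Origin: centre of its underside.
- ink_pad: Flat dark closed ink pad tin lying fixed on the worktop to the left, 82 (x) x 120 (y) x 15 (z) mm. Origin: centre of its underside; the stamp is to stand on its lid.
- film_ball: Crumpled ball of green film, about 120 mm across, on the worktop in front of the scale; leave it. Origin: its underside.
- mug: White spotted mug, 82 mm across, 91 mm high, behind the ink pad; leave it. Origin: centre of its underside.
There are look-alikes about, which are no part of the job. Leave any blue look-alike of the ink_pad alone.

How it is judged:
On the way, in this order (a step that is already met when the one before it is completed fails the run):
1. the flap is pressed in until its catch lets go (value of joint catch above 0.012 m), for 0.05 s.
2. the flap has been let up to fully open (value of joint flap_panel above 1.5 rad), for 0.2 s.
At the end, for the whole second after the job is handed in: The flap is fully open (over 1.5 rad); the stamp stands upright (within 0.1 rad) and at rest on the ink pad tin's lid, its middle within 25 mm of the tin's middle; the brass weight and the mug are within 30 mm and the film ball within 40 mm of where they stood (value of joint flap_panel above 1.5 rad and horizontal distance between stamp and ink_pad below 0.025 m and z of stamp in the frame of ink_pad between 0.01 and 0.02 m and angle between stamp's own z axis and vertical below 0.1 rad and linear speed of stamp below 0.02 m/s and distance of each of brass_weight, mug from where it was at the start of the episode below 0.03 m and distance of film_ball from where it was at the start of the episode below 0.04 m); the robot touches nothing.
It fails at once if the flap flies up uncaught (faster than 2.5 rad/s) (velocity of joint flap_panel above 2.5 rad/s).
It fails at once if the stamp is dropped (moves faster than 0.6 m/s while nothing holds it) (linear speed of stamp above 0.6 m/s and contact force between stamp and the fingers below 0.05 N and contact force between stamp and the arm below 0.05 N).
It fails at once if the brass weight is knocked over (angle between brass_weight's own z axis and vertical above 0.6 rad).
It also fails if it takes over 72 s, if anything falls off the work surface, if the arm or the gripper's body presses on something with over 40 N, if the wrist force passes 120 N, or if a joint passes its speed limit or range.

## Working session

There is one attempt and no reset: what is moved stays moved. The work goes in short steps, Python scripts to look and compute and a tool call to move; the robot and the scene stay as the last step left them, time stands still between calls to the robot, and variables do not carry over. Pictures are saved under pics/ and viewed, and the job is handed in when it is done.

Besides the shell and the picture viewer there is one more tool, called after "Call:" as name(argument=value, ...), one argument or row to a line, values as JSON. drive_tool: Moves the arm, as the interface text tells. Its arguments: {"type":"object","properties":{"motion":{"type":"array","items":{"type":"array","items":{"type":"number"}}},"grip":{"type":"number"},"force":{"type":"number"}},"required":["motion"]}

```bash
ls -la; mkdir -p pics
cat > look.py <<'E'
from bench import r
import cv2,sys
def snap(name,fn):
    im=r.camera(name); cv2.imwrite(fn,cv2.cvtColor(im,cv2.COLOR_RGB2BGR)); return im
E
python3 - <<'E'
from look import *
import numpy as np
print(r.read_state())
for n in ["scene","side","wrist"]:
    print(n,r.calibration(n)); snap(n,f"pics/{n}0.png")
E
```

```text
total 12
drwxr-xr-x  3 agent agent 4096 Dec  7 14:30 .
drwxr-xr-x 23 root  root  4096 Dec  7 14:30 ..
drwxr-xr-x  2 agent agent 4096 Dec  7 14:30 pics
{'time': 0.0, 'joint_positions': array([ 1.16237893,  0.33286318, -0.06470999,  1.46093979,  0.02160361,
        1.34987607, -0.08848468]), 'joint_vel': array([ 1.75559098e-04, -2.61478155e-04, -1.49467335e-04,  3.47819614e-04,
       -9.31806851e-04,  3.39077323e-05, -1.45068656e-03]), 'joint_torque': array([-3.78062359e-04, -6.23249030e+01,  2.44733569e-02, -3.89904857e+01,
       -6.12935191e-02,  3.96153820e-02,  1.65271322e-04]), 'ee_pos': array([ 0.23506577, -0.57872987,  0.24076009]), 'eef_rot': array([-0.69387076, -0.1360564 ,  0.69410356, -0.13510099]), 'ft_force': array([1.34192402, 0.93065481, 0.43995382]), 'torque': array([0.06023382, 0.00577574, 0.02094791]), 'width': 0.08670313234038717}
scene {'fx': 567.8411064421854, 'fy': 567.8411064421854, 'cx': 325.94079558726366, 'cy': 245.167211789679, 'dist': array([0.00518415, 0.        , 0.        , 0.        , 0.        ]), 'xyz': array([-0.81203184,  0.77716787,  1.14286974]), 'orientation': array([-0.24705141,  0.40199192,  0.74385783, -0.47333247])}
side {'fx': 538.0014856884012, 'fy': 538.0014856884012, 'cx': 324.99858612865853, 'cy': 233.28587135192316, 'dist': array([-0.10845728,  0.        ,  0.        ,  0.        ,  0.        ]), 'xyz': array([0.2043121 , 1.36343298, 1.09554511]), 'orientation': array([-0.05815204,  0.44650979,  0.88349175, -0.12918854])}
wrist {'fx': 336.266877707301, 'fy': 336.266877707301, 'cx': 322.26913006972785, 'cy': 240.84206447689277, 'dist': array([-0.05883317,  0.        ,  0.        ,  0.        ,  0.        ]), 'xyz': array([ 0.30875934, -0.54852266,  0.38317597]), 'orientation': array([-0.12236508,  0.08308841, -0.55279595,  0.8200852 ])}
```

View pics/scene0.png

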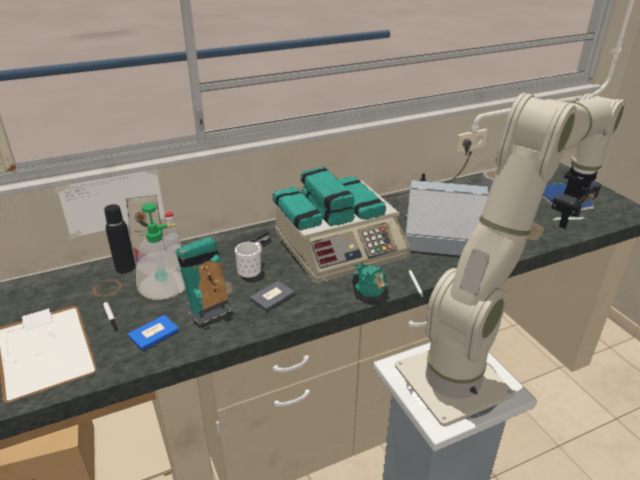

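View pics/side0.png

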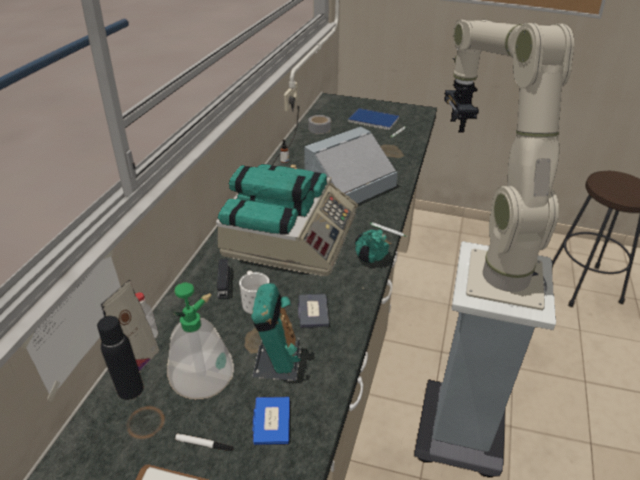

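View pics/wrist0.png

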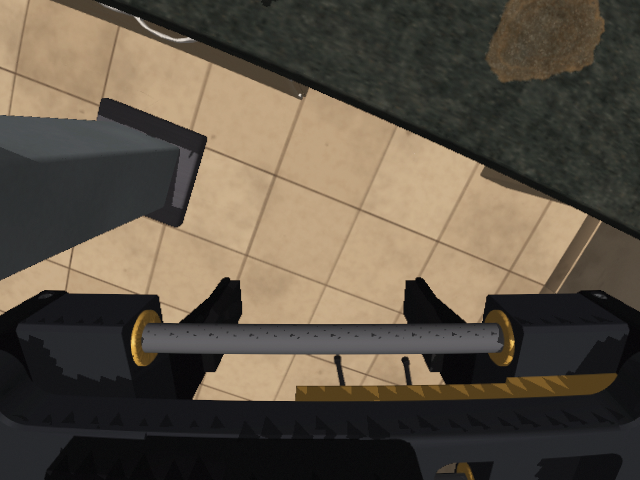

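The views show the console at scene about (447,220) and side about (350,165), the dark tin at scene (272,294) and side (313,309), and its blue look-alike nearer the camera. Next I'll zoom in for exact corners.

Run:
```python
import cv2
s=cv2.imread('pics/scene0.png');d=cv2.imread('pics/side0.png')
cv2.imwrite('pics/z1.png',cv2.resize(d[110:220,280:420],None,fx=5.6,fy=5.4,interpolation=cv2.INTER_CUBIC))
cv2.imwrite('pics/z2.png',cv2.resize(s[165:275,390:530],None,fx=5.6,fy=5.4,interpolation=cv2.INTER_CUBIC))
a=cv2.resize(s[230:320,220:320],None,fx=4,fy=5,interpolation=cv2.INTER_CUBIC);b=cv2.resize(d[265:355,260:360],None,fx=4,fy=5,interpolation=cv2.INTER_CUBIC)
cv2.imwrite('pics/z3.png',cv2.hconcat([a,b]))
```

```text
(no output)
```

View pics/z1.png

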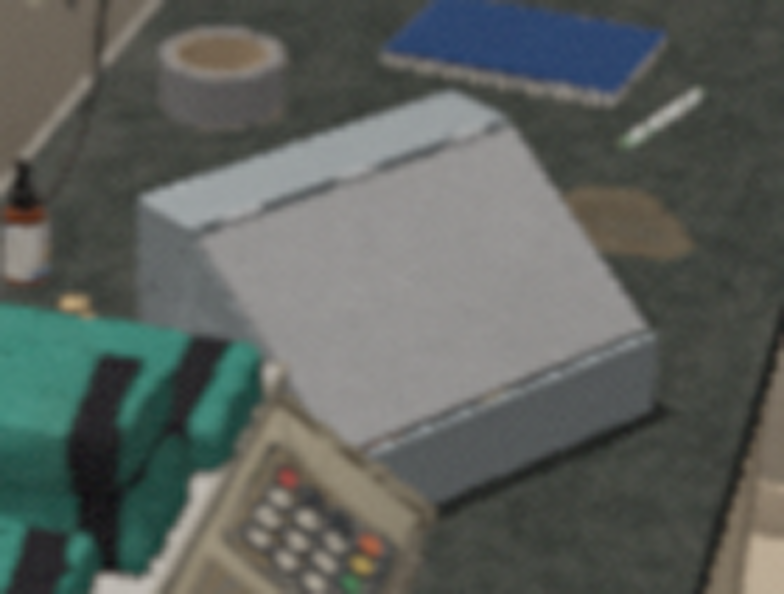

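View pics/z2.png

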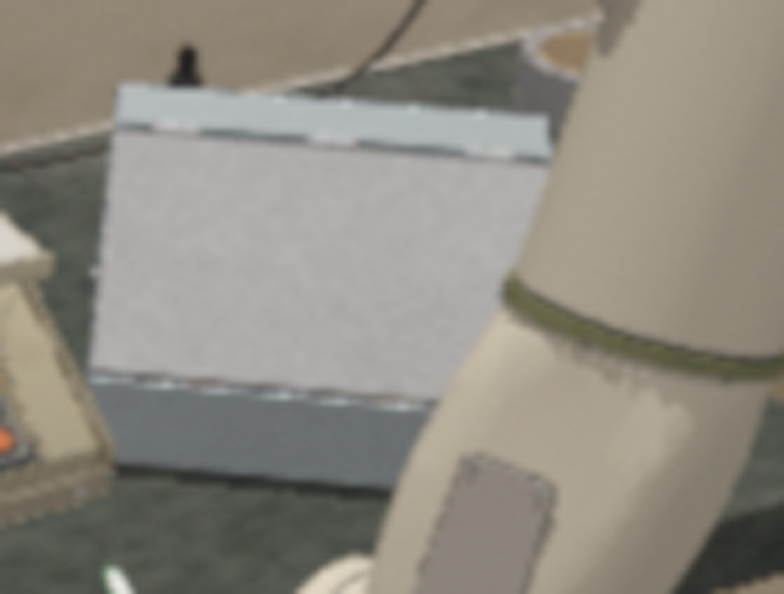

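View pics/z3.png

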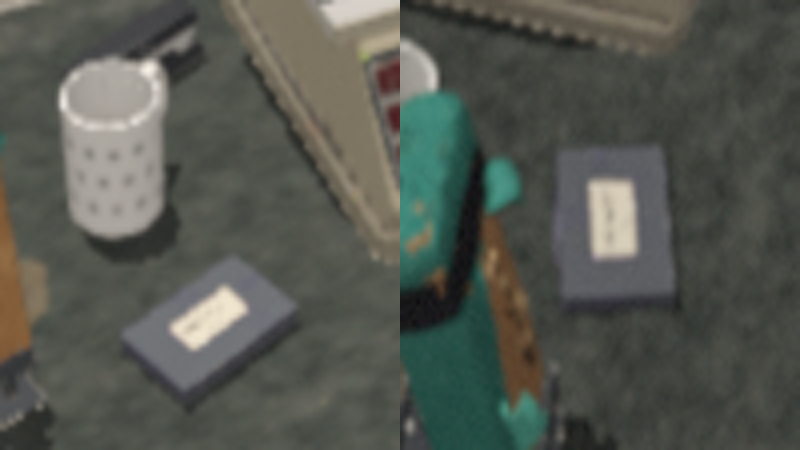

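```bash
cat >> look.py <<'E'
import numpy as np
from scipy.spatial.transform import Rotation as R
def ray(name,uv,cal=None):
    c=cal or r.calibration(name)
    K=np.array([[c['fx'],0,c['cx']],[0,c['fy'],c['cy']],[0,0,1]])
    p=cv2.undistortPoints(np.array([[uv]],float),K,c['dist'])[0,0]
    d=R.from_quat(c['orientation']).apply([p[0],-p[1],-1]); return c['xyz'],d
def onz(name,uv,z,cal=None):
    o,d=ray(name,uv,cal); return o+d*(z-o[2])/d[2]
def px(name,P,cal=None):
    c=cal or r.calibration(name)
    q=R.from_quat(c['orientation']).inv().apply(np.asarray(P,float)-c['xyz'])
    K=np.array([[c['fx'],0,c['cx']],[0,c['fy'],c['cy']],[0,0,1]])
    return cv2.projectPoints(np.array([[q[0],-q[1],-q[2]]]),np.zeros(3),np.zeros(3),K,c['dist'])[0][0,0]
E
python3 - <<'E'
from look import *
np.set_printoptions(precision=4,suppress=True)
for n,l in {"side":[("bR",360.4,127,.17),("bL",305,146.7,.17),("hR",372,133.1,.17),("hL",315.4,153.1,.17),("ftR",397,171.7,.064),("fbR",397.3,185.9,0),
 ("tin",299.25,294.4,.015),("tin",325.5,294,.015),("tin",328.75,324.4,.015),("tin",300.5,325,.015)],
 "scene":[("bR",487.9,186.7,.17),("bL",411.4,181.1,.17),("hL",410,189.1,.17),("hR",488.2,194.3,.17),("ftL",406.4,235,.064),("fbL",410.5,251.1,0),
 ("tin",278.75,281.6,.015),("tin",294.5,291,.015),("tin",266.25,308.6,.015),("tin",250.5,297.6,.015)]}.items():
  for t,u,v,z in l: print(n,t,onz(n,(u,v),z))
E
```

```text
side bR [ 0.6087 -0.5667  0.17  ]
side bL [ 0.7661 -0.338   0.17  ]
side hR [ 0.553 -0.527  0.17 ]
side hL [ 0.7146 -0.3016  0.17  ]
side ftR [ 0.43   -0.4439  0.064 ]
side fbR [ 0.4234 -0.4462  0.    ]
side tin [0.5884 0.2682 0.015 ]
side tin [0.5154 0.244  0.015 ]
side tin [0.4725 0.3591 0.015 ]
side tin [0.5462 0.3841 0.015 ]
scene bR [ 0.6044 -0.5713  0.17  ]
scene bL [ 0.7576 -0.3375  0.17  ]
scene hL [ 0.7059 -0.2984  0.17  ]
scene hR [ 0.557  -0.5346  0.17  ]
scene ftL [ 0.5842 -0.2178  0.064 ]
scene fbL [ 0.5696 -0.2328  0.    ]
scene tin [0.5791 0.269  0.015 ]
scene tin [0.5124 0.2414 0.015 ]
scene tin [0.4684 0.3536 0.015 ]
scene tin [0.5389 0.3798 0.015 ]
```

Both views agree on the positions: console centre about (0.595, -0.390) with yaw about -34°, and tin centre about (0.528, 0.312). I'll move above the press point, with the jaws along the box's width and the camera on the robot side.

Call:
drive_tool(
  motion=[
    [0, -0.5, -2, -1.4],
    [0, -1.2, -4, -2.8],
    [0, -1.8, -6, -4.1],
    [0, -2.4, -8, -5.5],
    [0, -3, -10, -6.9],
    [0, -3.6, -12, -8.3],
    [0, -4.2, -14, -9.6],
    [0, -4.8, -16, -11],
    [0, -5.4, -18, -12.4],
    [0, -6, -20, -13.8],
    [0, -6.6, -22, -15.2],
    [0, -7.2, -24, -16.5],
    [0, -7.8, -26, -17.9],
    [0, -8.4, -28, -19.3],
    [0, -9, -30, -20.7],
    [0, -9.6, -32, -22],
    [0, -10.2, -34, -23.4],
    [0, -10.5, -36, -24.8],
    [0, -10.5, -36, -24.8],
    [0, -10.5, -36, -24.8],
  ],
  grip=255,
)

```text
time: 1.82
ee_pos: [0.5299, -0.3453, 0.2411]
eef_rot: [0.206, 0.677, -0.205, 0.676]
ft_force: [-0.7, -0.5, 0.4]
width: 0.0005
```

```bash
cat >> look.py <<'E'
np.set_printoptions(precision=4,suppress=True)
C=np.array([.595,-.390,0]); YAW=np.radians(-33.9); RC=R.from_euler('z',YAW)
def con(P): return RC.inv().apply(np.asarray(P)-C)
def wor(p): return C+RC.apply(p)
def st():
    s=r.read_state(); T=R.from_quat(s['eef_rot']); X=T.as_matrix().T
    print('t',s['time'],'tcp',s['ee_pos'],'con',con(s['ee_pos']),'\naxes(con frame)\n',RC.inv().apply(X),'\nq',s['joint_positions'],'F',s['ft_force'],'w',s['width']); return s
def delta(P):
    s=r.read_state(); return 100*R.from_quat(s['eef_rot']).inv().apply(np.asarray(P)-s['ee_pos'])
E
python3 - <<'E'
from look import *
st(); c=r.calibration('wrist'); snap('wrist','pics/w1.png'); snap('side','pics/s1.png')
E
```

```text
t 1.8167 tcp [ 0.5299 -0.3453  0.2411] con [-0.079   0.0008  0.2411] 
axes(con frame)
 [[-0.0007  0.0006 -1.    ]
 [-0.0013  1.      0.0006]
 [ 1.      0.0013 -0.0007]] 
q [ 0.9017  0.3982 -0.5275  1.4172  0.1994  1.3801  1.351 ] F [-0.6925 -0.5235  0.37  ] w 0.0005373794652845608
```

View pics/w1.png

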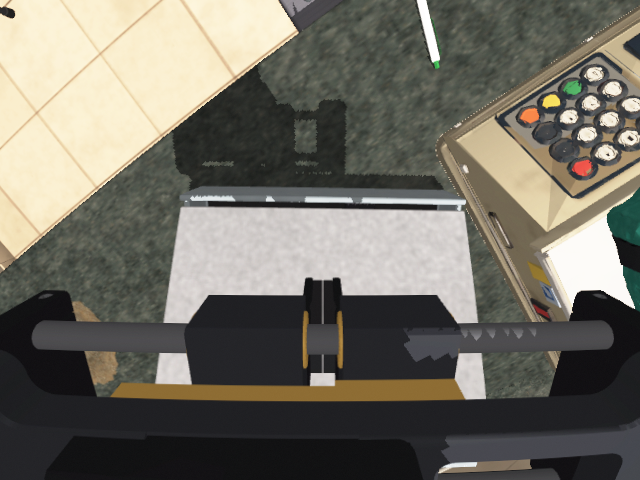

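View pics/s1.png

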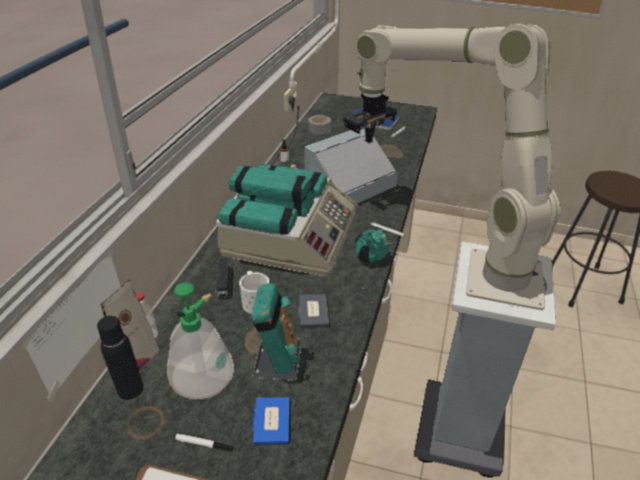

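The closed fingers are centred over the flap: the front edge lies at row ~203, columns 182–465, and its middle at 323. Now I descend close to it.

Call:
drive_tool(
  motion=[
    [2, 0, -0.9, 0],
    [4, 0, -0.9, 0],
    [6, 0, -0.9, 0],
    [8, 0, -0.9, 0],
    [10, 0, -0.9, 0],
    [12, 0, -0.9, 0],
    [12.5, 0, -0.9, 0],
    [12.5, 0, -0.9, 0],
    [12.5, 0, -0.9, 0],
  ],
)

```text
time: 2.67
ee_pos: [0.5216, -0.342, 0.1174]
eef_rot: [0.206, 0.676, -0.207, 0.676]
ft_force: [-0.4, -0.1, 0.5]
width: 0.0005
```

Run:
```python
from look import *
st(); snap('wrist','pics/w2.png'); snap('side','pics/s2.png')
```

```text
t 2.6667 tcp [ 0.5216 -0.342   0.1174] con [-0.0876 -0.0011  0.1174] 
axes(con frame)
 [[ 0.0007 -0.0003 -1.    ]
 [ 0.0015  1.     -0.0003]
 [ 1.     -0.0015  0.0007]] 
q [ 0.9004  0.4729 -0.5092  1.5873  0.2467  1.1452  1.3133] F [-0.3781 -0.1298  0.5291] w 0.0004694781489555983
```

View pics/w2.png

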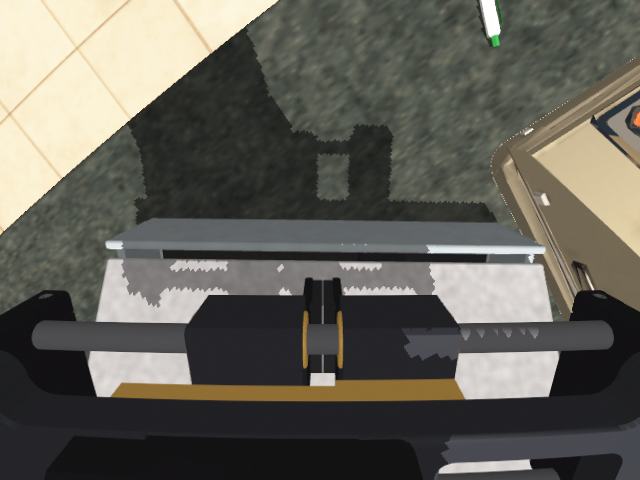

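The front wall's rim shows at row ~247, columns 108–545. I'll check it against the model, then press in small steps.

Run:
```python
from look import *
c=r.calibration('wrist')
for p in [(108,245),(545,249)]: print(con(onz('wrist',p,.064,c)))
```

```text
[-0.1059 -0.1362  0.064 ]
[-0.1027  0.1397  0.064 ]
```

Call:
drive_tool(
  motion=[
    [0.5, 0, 0, 0],
    [1.0, 0, 0, 0],
    [1.2, 0, 0, 0],
    [1.2, 0, 0, 0],
  ],
)

```text
time: 3.1
ee_pos: [0.5214, -0.3411, 0.1039]
eef_rot: [0.206, 0.677, -0.206, 0.676]
ft_force: [-0.9, -0.8, 0.0]
width: 0.0005
```

Call:
drive_tool(
  motion=[
    [0.15, 0, 0, 0],
    [0.3, 0, 0, 0],
    [0.3, 0, 0, 0],
  ],
)

```text
time: 3.35
ee_pos: [0.5217, -0.3412, 0.1013]
eef_rot: [0.206, 0.676, -0.206, 0.676]
ft_force: [0.8, 0.5, -1.1]
width: 0.0007
```

Call:
drive_tool(
  motion=[
    [0.1, 0, 0, 0],
    [0.2, 0, 0, 0],
    [0.2, 0, 0, 0],
  ],
)

```text
time: 3.6
ee_pos: [0.5217, -0.3413, 0.0994]
eef_rot: [0.206, 0.676, -0.206, 0.676]
ft_force: [-0.4, -0.4, 0.6]
width: 0.0004
```

Call:
drive_tool(
  motion=[
    [0.1, 0, 0, 0],
    [0.2, 0, 0, 0],
    [0.2, 0, 0, 0],
  ],
)

```text
time: 3.85
ee_pos: [0.5219, -0.3414, 0.0976]
eef_rot: [0.206, 0.676, -0.206, 0.676]
ft_force: [-0.2, 0.5, 0.6]
width: 0.0005
```

Call:
drive_tool(
  motion=[
    [0.1, 0, 0, 0],
    [0.2, 0, 0, 0],
    [0.2, 0, 0, 0],
  ],
)

```text
time: 4.1
ee_pos: [0.522, -0.3414, 0.0958]
eef_rot: [0.206, 0.676, -0.206, 0.677]
ft_force: [0.3, 0.2, 4.4]
width: 0.0008
```

Call:
drive_tool(
  motion=[
    [0.1, 0, 0, 0],
    [0.2, 0, 0, 0],
    [0.2, 0, 0, 0],
  ],
)

```text
time: 4.35
ee_pos: [0.5218, -0.3412, 0.0935]
eef_rot: [0.206, 0.676, -0.206, 0.676]
ft_force: [0.1, 0.3, 4.3]
width: 0.0003
```

Call:
drive_tool(
  motion=[
    [0.1, 0, 0, 0],
    [0.2, 0, 0, 0],
    [0.2, 0, 0, 0],
  ],
)

```text
time: 4.6
ee_pos: [0.5216, -0.3412, 0.0911]
eef_rot: [0.206, 0.677, -0.206, 0.676]
ft_force: [0.3, -0.2, 2.0]
width: 0.0009
```

Call:
drive_tool(
  motion=[
    [0.1, 0, 0, 0],
    [0.1, 0, 0, 0],
  ],
)

```text
time: 4.77
ee_pos: [0.5217, -0.3413, 0.0903]
eef_rot: [0.206, 0.676, -0.206, 0.676]
ft_force: [0.6, 0.8, 3.3]
width: 0.0004
```

Force peaked at 4.4 N and fell to about 2–3 N, which is the click. One more mm for margin, then I'll compute the arc to follow.

Call:
drive_tool(
  motion=[
    [0.1, 0, 0, 0],
    [0.1, 0, 0, 0],
  ],
)

```text
time: 4.93
ee_pos: [0.5217, -0.3412, 0.0893]
eef_rot: [0.206, 0.676, -0.206, 0.676]
ft_force: [0.0, -0.5, 3.3]
width: 0.0007
```

```bash
sed -i 's/C=np.array(\[.595,-.390,0\])/C=np.array([.5975,-.3917,0])/' look.py
python3 - <<'E'
from look import *
s=st(); p=con(s['ee_pos'])
H=np.array([.05,.17])
c0=np.array([p[0]+.0095,p[2]-.019])-H; L=np.hypot(*c0); a0=np.arctan2(c0[1],-c0[0]); print('L',L,'a0',np.degrees(a0))
L=.150
n=60; out=[]
for i in range(1,n+1):
    a=a0+(np.radians(58)-a0)*i/n; l=L+( .155-L)*0
    e=np.clip(a/np.radians(12),-1,1)*.0095
    # tip centre; height so that neither edge digs in
    x=H[0]-L*np.cos(a)+e; d=H[0]-x
    z=H[1]+np.tan(a)*d+abs(np.tan(a))*.0095
    out.append([round(-100*(z+.019-p[2]),1),0,round(100*(x-p[0]),1),0])
print(out[:20]);print(out[20:40]);print(out[40:])
E
```

```text
t 4.9333 tcp [ 0.5217 -0.3412  0.0893] con [-0.0911 -0.0004  0.0893] 
axes(con frame)
 [[-0.0002 -0.     -1.    ]
 [-0.0001  1.     -0.    ]
 [ 1.      0.0001 -0.0002]] 
q [ 0.8938  0.5023 -0.5019  1.6107  0.2633  1.0968  1.3022] F [ 0.0476 -0.4955  3.3316] w 0.0007116624645427953
L 0.16507262746129595 a0 -37.14954506507598
[[np.float64(-1.2), 0, np.float64(1.0), 0], [np.float64(-1.6), 0, np.float64(0.7), 0], [np.float64(-1.9), 0, np.float64(0.5), 0], [np.float64(-2.3), 0, np.float64(0.3), 0], [np.float64(-2.6), 0, np.float64(0.1), 0], [np.float64(-3.0), 0, np.float64(-0.1), 0], [np.float64(-3.4), 0, np.float64(-0.3), 0], [np.float64(-3.8), 0, np.float64(-0.5), 0], [np.float64(-4.1), 0, np.float64(-0.7), 0], [np.float64(-4.5), 0, np.float64(-0.8), 0], [np.float64(-4.9), 0, np.float64(-1.0), 0], [np.float64(-5.3), 0, np.float64(-1.1), 0], [np.float64(-5.7), 0, np.float64(-1.2), 0], [np.float64(-6.1), 0, np.float64(-1.3), 0], [np.float64(-6.5), 0, np.float64(-1.4), 0], [np.float64(-6.9), 0, np.float64(-1.5), 0], [np.float64(-7.3), 0, np.float64(-1.5), 0], [np.float64(-7.8), 0, np.float
[... 1169 characters left out ...]
.float64(-18.4), 0, np.float64(2.7), 0], [np.float64(-18.7), 0, np.float64(2.9), 0], [np.float64(-19.1), 0, np.float64(3.1), 0], [np.float64(-19.4), 0, np.float64(3.4), 0], [np.float64(-19.7), 0, np.float64(3.7), 0], [np.float64(-20.0), 0, np.float64(3.9), 0], [np.float64(-20.3), 0, np.float64(4.2), 0], [np.float64(-20.6), 0, np.float64(4.5), 0], [np.float64(-20.9), 0, np.float64(4.8), 0], [np.float64(-21.2), 0, np.float64(5.1), 0], [np.float64(-21.5), 0, np.float64(5.4), 0], [np.float64(-21.7), 0, np.float64(5.8), 0], [np.float64(-22.0), 0, np.float64(6.1), 0], [np.float64(-22.2), 0, np.float64(6.4), 0], [np.float64(-22.5), 0, np.float64(6.8), 0], [np.float64(-22.7), 0, np.float64(7.1), 0]]
```

I'll rise straight up first, then follow the arc.

Call:
drive_tool(
  motion=[
    [-0.2, 0, 0, 0],
    [-0.5, 0, 0, 0],
    [-0.9, 0, 0, 0],
    [-1.3, 0, 0, 0],
    [-1.7, 0, 0, 0],
    [-2.1, 0, 0, 0],
    [-2.5, 0, 0, 0],
    [-2.9, 0, 0, 0],
    [-3.3, 0, 0, 0],
    [-3.7, 0, 0, 0],
    [-4.1, 0, 0, 0],
    [-4.5, 0, 0, 0],
  ],
)

```text
time: 5.93
ee_pos: [0.5218, -0.3413, 0.135]
eef_rot: [0.206, 0.676, -0.206, 0.676]
ft_force: [-2.1, 1.5, 1.6]
width: 0.0004
```

Run:
```python
from look import *
st(); snap('side','pics/s3.png'); snap('scene','pics/c3.png')
import cv2
a=cv2.imread('pics/s3.png')[60:220,270:470];b=cv2.imread('pics/c3.png')[100:260,380:580]
cv2.imwrite('pics/m3.png',cv2.resize(cv2.hconcat([a,b]),None,fx=2,fy=2))
```

```text
t 5.9333 tcp [ 0.5218 -0.3413  0.135 ] con [-0.0909 -0.0004  0.135 ] 
axes(con frame)
 [[ 0.0002 -0.     -1.    ]
 [-0.0001  1.     -0.    ]
 [ 1.      0.0001  0.0002]] 
q [ 0.9032  0.4559 -0.5142  1.5712  0.2367  1.1768  1.3207] F [-2.075   1.5258  1.6252] w 0.00039871424528680616
```

View pics/m3.png

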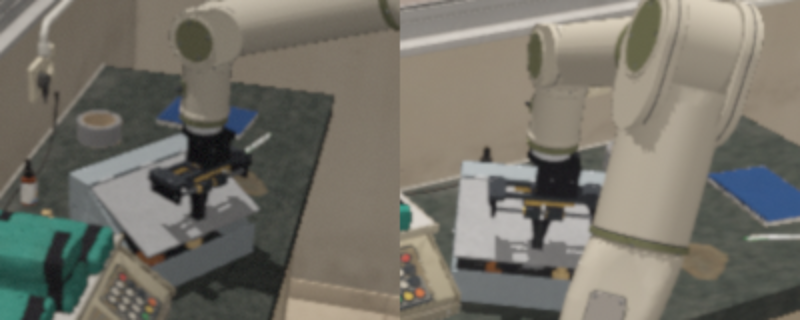

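The flap is rising under the fingertip and the gap at the front is open. I keep going.

Call:
drive_tool(
  motion=[
    [-0.2, 0, 0, 0],
    [-0.5, 0, 0, 0],
    [-0.9, 0, 0, 0],
    [-1.3, 0, 0, 0],
    [-1.7, 0, 0, 0],
    [-2.1, 0, 0, 0],
    [-2.5, 0, 0, 0],
    [-2.9, 0, 0, 0],
    [-3.3, 0, 0, 0],
    [-3.7, 0, 0, 0],
    [-4.1, 0, 0, 0],
    [-4.5, 0, 0, 0],
    [-4.9, 0, 0, 0],
    [-5.3, 0, 0, 0],
    [-5.7, 0, 0, 0],
    [-6.1, 0, 0, 0],
    [-6.5, 0, 0, 0],
    [-6.9, 0, 0, 0],
    [-7.3, 0, 0, 0],
    [-7.8, 0, 0, 0],
  ],
)

```text
time: 7.7
ee_pos: [0.5218, -0.3414, 0.2129]
eef_rot: [0.206, 0.676, -0.206, 0.676]
ft_force: [1.7, -0.7, 1.1]
width: 0.0007
```

Call:
drive_tool(
  motion=[
    [-0.2, 0, 0.1, 0],
    [-0.6, 0, 0.3, 0],
    [-1.0, 0, 0.5, 0],
    [-1.4, 0, 0.6, 0],
    [-1.8, 0, 0.7, 0],
    [-2.2, 0, 0.8, 0],
    [-2.6, 0, 1.0, 0],
    [-3.0, 0, 1.2, 0],
    [-3.4, 0, 1.4, 0],
    [-3.8, 0, 1.6, 0],
    [-4.2, 0, 1.8, 0],
    [-4.6, 0, 2.0, 0],
    [-5, 0, 2.2, 0],
    [-5.4, 0, 2.5, 0],
    [-5.8, 0, 2.8, 0],
    [-6.2, 0, 3.0, 0],
  ],
)

```text
time: 9.03
ee_pos: [0.547, -0.3583, 0.2749]
eef_rot: [0.206, 0.676, -0.206, 0.676]
ft_force: [0.9, -1.4, 1.1]
width: 0.0006
```

Run:
```python
from look import *
st(); snap('side','pics/s4.png'); snap('wrist','pics/w4.png')
import cv2
a=cv2.imread('pics/s4.png')[60:220,270:470];b=cv2.imread('pics/w4.png')
cv2.imwrite('pics/m4.png',cv2.hconcat([cv2.resize(a,(400,320)),cv2.resize(b,(400,320))]))
```

```text
t 9.0333 tcp [ 0.547  -0.3583  0.2749] con [-0.0605 -0.0004  0.2749] 
axes(con frame)
 [[ 0.0002  0.0001 -1.    ]
 [ 0.      1.      0.0001]
 [ 1.     -0.      0.0002]] 
q [ 0.8792  0.431  -0.5212  1.3024  0.2108  1.462   1.3543] F [ 0.8501 -1.4144  1.0617] w 0.000601544742984949
```

View pics/m4.png

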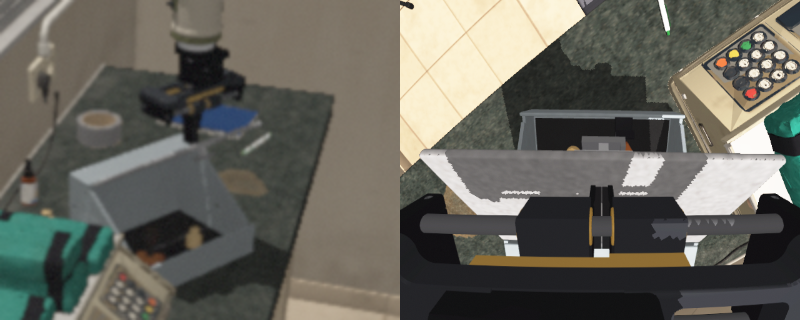

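The flap is at about 36° and still in contact. Now the last part of the arc.

Call:
drive_tool(
  motion=[
    [-0.3, 0, 0.2, 0],
    [-0.6, 0, 0.4, 0],
    [-0.9, 0, 0.7, 0],
    [-1.2, 0, 1.0, 0],
    [-1.5, 0, 1.2, 0],
    [-1.8, 0, 1.5, 0],
    [-2.1, 0, 1.8, 0],
    [-2.4, 0, 2.1, 0],
    [-2.7, 0, 2.4, 0],
    [-2.9, 0, 2.8, 0],
    [-3.2, 0, 3.1, 0],
    [-3.4, 0, 3.4, 0],
    [-3.7, 0, 3.8, 0],
    [-3.9, 0, 4.1, 0],
    [-4.1, 0, 4.4, 0],
    [-4.3, 0, 4.7, 0],
    [-4.5, 0, 5.0, 0],
    [-4.7, 0, 5.4, 0],
    [-4.9, 0, 5.8, 0],
    [-5.2, 0, 6.2, 0],
  ],
)

```text
time: 10.8
ee_pos: [0.5984, -0.3928, 0.3266]
eef_rot: [0.206, 0.677, -0.206, 0.676]
ft_force: [0.5, 0.2, -0.1]
width: 0.0004
```

Run:
```python
from look import *
st(); snap('side','pics/s5.png'); snap('wrist','pics/w5.png')
import cv2
a=cv2.imread('pics/s5.png')[60:220,270:470];b=cv2.imread('pics/w5.png')
cv2.imwrite('pics/m5.png',cv2.hconcat([cv2.resize(a,(400,320)),cv2.resize(b,(400,320))]))
```

```text
t 10.8 tcp [ 0.5984 -0.3928  0.3266] con [ 0.0013 -0.0004  0.3266] 
axes(con frame)
 [[-0.0003 -0.     -1.    ]
 [-0.0001  1.     -0.    ]
 [ 1.      0.0001 -0.0003]] 
q [ 0.7963  0.5686 -0.496   0.9969  0.2596  1.6308  1.3636] F [ 0.5288  0.2435 -0.1122] w 0.00037231151109148273
```

View pics/m5.png

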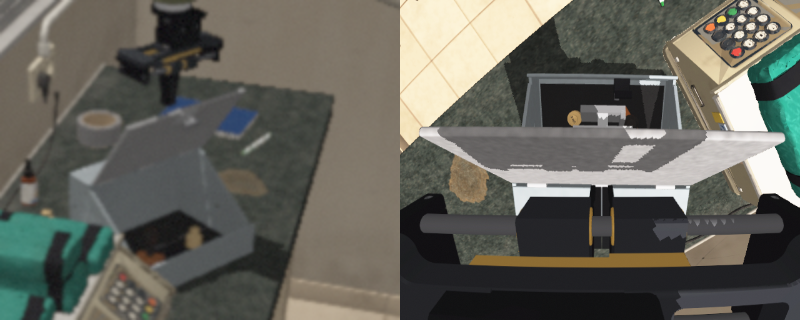

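The flap is at its stop (57°) and the finger is clear of it. The side view shows the stamp (brown) on the left and the brass weight on the right. Next I raise the arm and see how the tool's lean behaves high up, where j6 nears its limit.

Call:
drive_tool(
  motion=[
    [-2, 0, 1, 0],
    [-5, 0, 1, 0],
    [-9, 0, 0, 0],
    [-13, 0, 0, 0],
    [-17, 0, 0, 0],
    [-21, 0, 0, 0],
    [-25, 0, 0, 0],
    [-25, 0, 0, 0],
  ],
)

```text
time: 11.57
ee_pos: [0.5922, -0.3916, 0.5037]
eef_rot: [0.208, 0.679, -0.206, 0.674]
ft_force: [-0.0, -0.2, -1.3]
width: 0.0005
```

Run:
```python
from look import *
st()
```

```text
t 11.5667 tcp [ 0.5922 -0.3916  0.5037] con [-0.0045 -0.0029  0.5037] 
axes(con frame)
 [[-0.0076  0.001  -1.    ]
 [ 0.0023  1.      0.001 ]
 [ 1.     -0.0023 -0.0076]] 
q [ 0.4964  0.6605  0.0832  0.4391 -0.0589  2.0505  1.5121] F [-0.0379 -0.2454 -1.3495] w 0.00047772725596629693
```

Call:
drive_tool(
  motion=[
    [-10, 0, 0, 0],
    [-20, 0, 0, 0],
    [-20, 0, 0, 0],
    [-20, 0, 0, 0],
  ],
)

```text
time: 11.9
ee_pos: [0.592, -0.4233, 0.5274]
eef_rot: [0.224, 0.647, -0.226, 0.693]
ft_force: [-2.7, -3.4, -0.5]
width: 0.0004
```

Run:
```python
from look import *
st()
```

```text
t 11.9 tcp [ 0.592  -0.4233  0.5274] con [ 0.0131 -0.0293  0.5274] 
axes(con frame)
 [[ 0.0632  0.0144 -0.9979]
 [ 0.0549  0.9983  0.0179]
 [ 0.9965 -0.0559  0.0623]] 
q [ 0.4603  0.7139  0.4821  0.3379 -0.3834  2.056   1.5552] F [-2.6918 -3.4192 -0.4877] w 0.0003770784980305789
```

It tilts outward as I hoped (3.6° so far). I'll continue and see whether the lean persists.

Call:
drive_tool(
  motion=[
    [-30, 0, 0, 0],
    [-30, 0, 0, 0],
    [-30, 0, 0, 0],
    [-30, 0, 0, 0],
    [-30, 0, 0, 0],
    [-30, 0, 0, 0],
  ],
)

```text
time: 12.4
ee_pos: [0.6109, -0.3697, 0.5805]
eef_rot: [0.207, 0.62, -0.205, 0.729]
ft_force: [-0.6, -3.7, -1.2]
width: 0.0005
```

Run:
```python
from look import *
st()
```

```text
t 12.4 tcp [ 0.6109 -0.3697  0.5805] con [-0.0011  0.0257  0.5805] 
axes(con frame)
 [[ 0.1456  0.0476 -0.9882]
 [-0.0025  0.9989  0.0477]
 [ 0.9893 -0.0044  0.1455]] 
q [ 0.4195  0.6576  0.3775  0.2929 -0.3311  2.058   1.5051] F [-0.5789 -3.6686 -1.2439] w 0.0005048509561759232
```

Call:
drive_tool(
  motion=[
    [-40, 0, 0, 0],
    [-40, 0, 0, 0],
    [-40, 0, 0, 0],
    [-40, 0, 0, 0],
    [-40, 0, 0, 0],
    [-40, 0, 0, 0],
    [-40, 0, 0, 0],
    [-40, 0, 0, 0],
    [-40, 0, 0, 0],
    [-40, 0, 0, 0],
  ],
)

```text
time: 13.23
ee_pos: [0.5106, -0.3168, 0.6694]
eef_rot: [0.202, 0.597, -0.221, 0.744]
ft_force: [0.1, 0.4, -0.1]
width: 0.0002
```

Run:
```python
from look import *
st()
```

```text
t 13.2333 tcp [ 0.5106 -0.3168  0.6694] con [-0.1139  0.0137  0.6694] 
axes(con frame)
 [[ 0.2053  0.0319 -0.9782]
 [ 0.0153  0.9992  0.0358]
 [ 0.9786 -0.0224  0.2047]] 
q [ 0.3246  0.3587  0.3518  0.5309 -0.1855  2.0581  1.4985] F [ 0.1364  0.3938 -0.1161] w 0.00021119580405033284
```

Call:
drive_tool(
  motion=[
    [-40, 0, 20, 0],
    [-40, 0, 20, 0],
    [-40, 0, 20, 0],
    [-40, 0, 20, 0],
    [-40, 0, 20, 0],
    [-40, 0, 20, 0],
    [-40, 0, 20, 0],
    [-40, 0, 20, 0],
  ],
)

```text
time: 13.9
ee_pos: [0.4973, -0.3173, 0.6936]
eef_rot: [0.197, 0.58, -0.225, 0.758]
ft_force: [0.4, 0.1, 0.6]
width: 0.0008
```

Run:
```python
from look import *
st()
```

```text
t 13.9 tcp [ 0.4973 -0.3173  0.6936] con [-0.1246  0.0059  0.6936] 
axes(con frame)
 [[ 0.25    0.0332 -0.9677]
 [ 0.0149  0.9992  0.0382]
 [ 0.9681 -0.024   0.2493]] 
q [ 0.3253  0.3326  0.3686  0.5118 -0.1907  2.0579  1.5084] F [0.3937 0.1448 0.604 ] w 0.0007674858071476131
```

Call:
drive_tool(
  motion=[
    [-20, 0, 40, 0],
    [-20, 0, 40, 0],
    [-20, 0, 40, 0],
    [-20, 0, 40, 0],
    [-20, 0, 40, 0],
    [-20, 0, 40, 0],
    [-20, 0, 40, 0],
    [-20, 0, 40, 0],
  ],
)

```text
time: 14.57
ee_pos: [0.567, -0.3731, 0.6704]
eef_rot: [0.193, 0.564, -0.228, 0.77]
ft_force: [-0.3, 0.6, -0.4]
width: 0.0007
```

Run:
```python
from look import *
st()
```

```text
t 14.5667 tcp [ 0.567  -0.3731  0.6704] con [-0.0357 -0.0016  0.6704] 
axes(con frame)
 [[ 0.2908  0.034  -0.9562]
 [ 0.0145  0.9991  0.04  ]
 [ 0.9567 -0.0255  0.2901]] 
q [ 0.4365  0.5627  0.4504  0.2431 -0.3701  2.0579  1.5218] F [-0.3405  0.586  -0.4045] w 0.0006735758942038915
```

Call:
drive_tool(
  motion=[
    [-40, 0, 10, 0],
    [-40, 0, 10, 0],
    [-40, 0, 10, 0],
    [-40, 0, 10, 0],
  ],
)

```text
time: 14.9
ee_pos: [0.5155, -0.3439, 0.7196]
eef_rot: [0.188, 0.546, -0.232, 0.782]
ft_force: [0.2, -0.4, -0.8]
width: 0.0006
```

Run:
```python
from look import *
st()
```

```text
t 14.9 tcp [ 0.5155 -0.3439  0.7196] con [-0.0947 -0.0061  0.7196] 
axes(con frame)
 [[ 0.3328  0.0347 -0.9424]
 [ 0.0138  0.999   0.0417]
 [ 0.9429 -0.0269  0.332 ]] 
q [ 0.3968  0.4137  0.3964  0.3454 -0.2704  2.0581  1.525 ] F [ 0.2402 -0.3508 -0.7775] w 0.0005913464658362434
```

Call:
drive_tool(
  motion=[
    [-40, 0, 10, 0],
    [-40, 0, 10, 0],
    [-40, 0, 10, 0],
    [-40, 0, 10, 0],
  ],
)

```text
time: 15.23
ee_pos: [0.4706, -0.3184, 0.7565]
eef_rot: [0.184, 0.529, -0.235, 0.795]
ft_force: [0.7, -0.1, 0.2]
width: 0.0005
```

Run:
```python
from look import *
st()
```

```text
t 15.2333 tcp [ 0.4706 -0.3184  0.7565] con [-0.1462 -0.01    0.7565] 
axes(con frame)
 [[ 0.3738  0.0357 -0.9268]
 [ 0.0132  0.999   0.0438]
 [ 0.9274 -0.0286  0.373 ]] 
q [ 0.3403  0.2945  0.4114  0.4206 -0.2237  2.0581  1.5267] F [ 0.7099 -0.0587  0.2492] w 0.0004912079387782818
```

Each call gains about 2.4° of lean. Three more brings it to about 29°.

Call:
drive_tool(
  motion=[
    [-40, 0, 10, 0],
    [-40, 0, 10, 0],
    [-40, 0, 10, 0],
  ],
)

```text
time: 15.48
ee_pos: [0.4383, -0.3003, 0.7849]
eef_rot: [0.179, 0.51, -0.238, 0.807]
ft_force: [-0.4, -0.1, -1.1]
width: 0.0005
```

Call:
drive_tool(
  motion=[
    [-40, 0, 10, 0],
    [-40, 0, 10, 0],
    [-40, 0, 10, 0],
  ],
)

```text
time: 15.73
ee_pos: [0.4073, -0.283, 0.8096]
eef_rot: [0.175, 0.492, -0.242, 0.818]
ft_force: [0.2, 0.6, -0.5]
width: 0.0002
```

Call:
drive_tool(
  motion=[
    [-40, 0, 10, 0],
    [-40, 0, 10, 0],
    [-40, 0, 10, 0],
  ],
)

```text
time: 15.98
ee_pos: [0.3777, -0.2671, 0.8317]
eef_rot: [0.17, 0.474, -0.245, 0.829]
ft_force: [0.8, 0.8, 0.6]
width: 0.0002
```

Run:
```python
from look import *
st(); snap('side','pics/s6.png'); snap('scene','pics/c6.png')
```

```text
t 15.9833 tcp [ 0.3777 -0.2671  0.8317] con [-0.252  -0.0192  0.8317] 
axes(con frame)
 [[ 0.4948  0.0382 -0.8682]
 [ 0.0114  0.9987  0.0505]
 [ 0.8689 -0.0348  0.4937]] 
q [-0.0928  0.0674  0.7679  0.515  -0.1355  2.0581  1.5208] F [0.7572 0.7899 0.5643] w 0.00023040936461522597
```

View pics/s6.png

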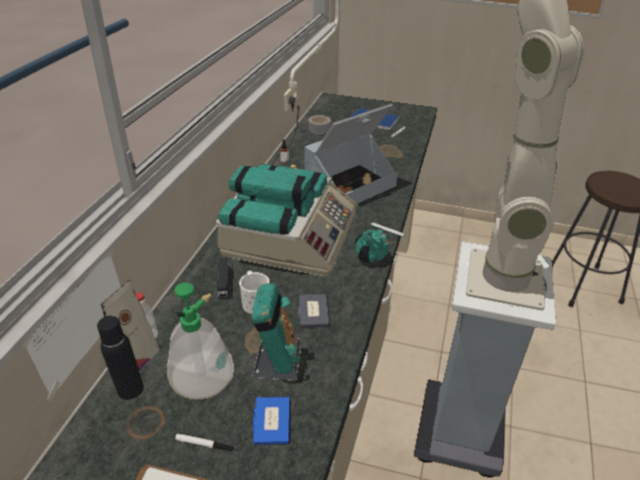

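View pics/c6.png

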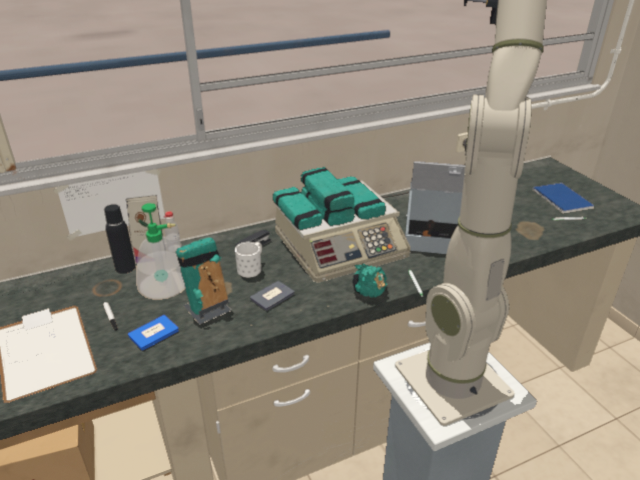

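The lean is 29.7°, the flap is fully open, and the view into the box is clear. Now I'll locate the stamp knob.

Run:
```python
import cv2
s=cv2.imread('pics/c6.png');d=cv2.imread('pics/s6.png')
a=cv2.resize(s[205:265,395:475],None,fx=5,fy=8,interpolation=cv2.INTER_CUBIC);b=cv2.resize(d[155:215,320:400],None,fx=5,fy=8,interpolation=cv2.INTER_CUBIC)
cv2.imwrite('pics/z6.png',cv2.convertScaleAbs(cv2.hconcat([a,b]),alpha=1.8))
```

```text
(no output)
```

View pics/z6.png

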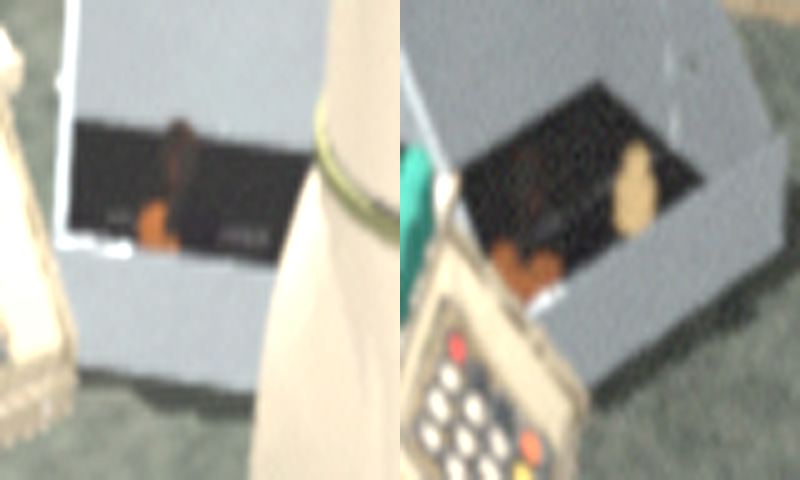

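Run:
```python
from look import *
print(con(onz('scene',(431,221),.084)), con(onz('scene',(395+158/5,205+248/8),.02)), con(onz('side',(320+128/5,155+155/8),.08)))
print(delta(wor([-.099,.054,.22])))
s=r.read_state();print(px('wrist',wor([-.025,.06,.07])))
```

```text
[-0.0306  0.0528  0.084 ] [-0.0326  0.0614  0.02  ] [-0.0225  0.0508  0.08  ]
[ 60.9853   4.2035 -17.1213]
[338.7725  98.3103]
```

The views agree on a stamp near box (-0.027, 0.055). I'll descend to a lookout pose with the gripper open.

Call:
drive_tool(
  motion=[
    [2, 0.2, -0.6, 0],
    [6, 0.4, -1.7, 0],
    [10, 0.7, -2.8, 0],
    [14, 1, -3.9, 0],
    [18, 1.3, -5, 0],
    [22, 1.5, -6.2, 0],
    [26, 1.8, -7.3, 0],
    [30, 2.1, -8.4, 0],
    [34, 2.4, -9.5, 0],
    [38, 2.6, -10.7, 0],
    [42, 2.9, -11.8, 0],
    [46, 3.2, -12.9, 0],
    [50, 3.4, -14, 0],
    [53, 3.7, -15, 0],
    [56, 3.9, -15.8, 0],
    [58, 4, -16.3, 0],
    [60, 4.2, -16.8, 0],
    [61, 4.2, -17, 0],
    [61, 4.2, -17, 0],
    [61, 4.2, -17, 0],
  ],
  grip=0,
)

```text
time: 17.75
ee_pos: [0.5447, -0.2938, 0.2174]
eef_rot: [0.17, 0.476, -0.245, 0.827]
ft_force: [-0.4, -0.6, 1.1]
width: 0.0873
```

Run:
```python
from look import *
st(); print(px('wrist',wor([-.028,.055,.07]))); snap('wrist','pics/w7.png'); snap('side','pics/s7.png')
```

```text
t 17.75 tcp [ 0.5447 -0.2938  0.2174] con [-0.0984  0.0518  0.2174] 
axes(con frame)
 [[ 0.4902  0.036  -0.8709]
 [ 0.0122  0.9988  0.0482]
 [ 0.8715 -0.0342  0.4891]] 
q [-0.3082 -0.025   0.6965  2.0083  0.1296  0.6457  1.2634] F [-0.3911 -0.5696  1.1366] w 0.08732948412464513
[320.0153 217.5332]
```

View pics/w7.png

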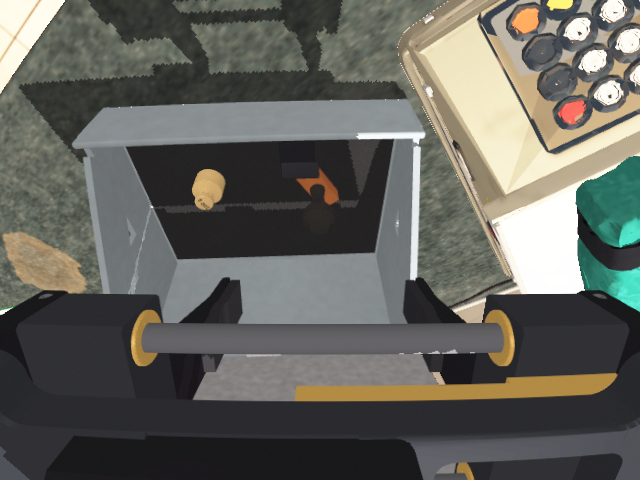

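View pics/s7.png

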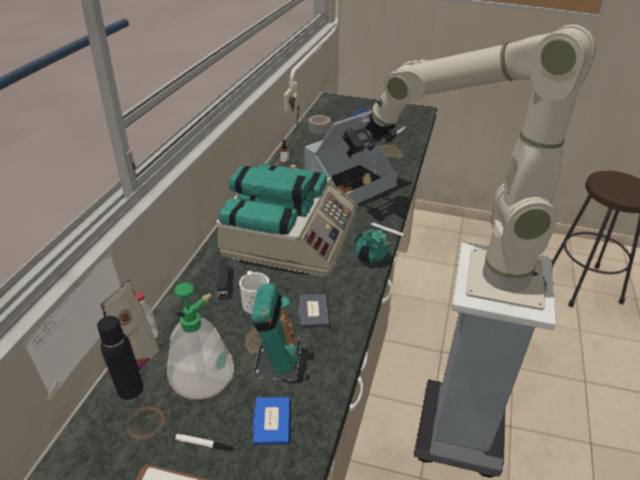

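The dark knob is near (319,218), right where predicted; brass is at (207,190) and the catch housing at (298,160). I'll zoom in to refine this.

Run:
```python
import cv2,numpy as np
d=cv2.imread('pics/w7.png')[140:260,240:400]
g=(255*(d/255.)**.45).astype('uint8')
cv2.imwrite('pics/z7.png',cv2.resize(g,None,fx=5,fy=5,interpolation=cv2.INTER_CUBIC))
```

```text
(no output)
```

View pics/z7.png

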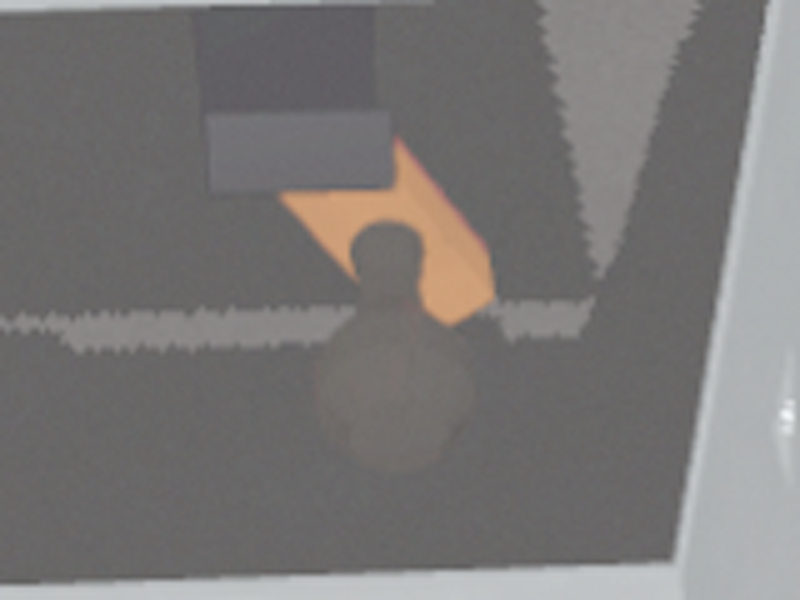

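Run:
```python
from look import *
K=onz('wrist',(318.8,218),.069); k=con(K); print('knob',K,k, 'cam dist',np.linalg.norm(K-r.calibration('wrist')['xyz']))
print(con(onz('wrist',(80,146),.064)),con(onz('wrist',(423,136),.064)))
print('to grasp',delta(wor([k[0],k[1],.072])),st()['ee_pos'])
```

```text
knob [ 0.6075 -0.3327  0.069 ] [-0.0247  0.0546  0.069 ] cam dist 0.31758402700500354
[-0.1087 -0.1319  0.064 ] [-0.1039  0.1394  0.064 ]
t 17.85 tcp [ 0.5452 -0.2937  0.2186] con [-0.0981  0.0521  0.2186] 
axes(con frame)
 [[ 0.4918  0.0375 -0.8699]
 [ 0.0115  0.9987  0.0495]
 [ 0.8706 -0.0343  0.4907]] 
q [-0.309  -0.0269  0.6969  2.0077  0.1299  0.6457  1.2633] F [ 0.0949 -0.5559 -0.5059] w 0.0869883636768986
to grasp [16.3699 -0.3999 -0.8067] [ 0.5452 -0.2937  0.2186]
```

The knob measures as box (-0.025, 0.055). Its distance and 31 px width agree with a 30 mm knob. I approach along the tool axis.

Call:
drive_tool(
  motion=[
    [1, -0.2, -0.4, 0],
    [2, -0.4, -0.8, 0],
    [4, -0.4, -0.8, 0],
    [6, -0.4, -0.8, 0],
    [8, -0.4, -0.8, 0],
    [10, -0.4, -0.8, 0],
    [11, -0.4, -0.8, 0],
    [12, -0.4, -0.8, 0],
    [12, -0.4, -0.8, 0],
  ],
)

```text
time: 18.6
ee_pos: [0.5887, -0.3213, 0.108]
eef_rot: [0.17, 0.476, -0.244, 0.828]
ft_force: [1.2, 0.2, 0.2]
width: 0.0868
```

Run:
```python
from look import *
s=st(); print('d',delta(wor([-.0247,.0546,.072]))); snap('wrist','pics/w8.png')
d=cv2.imread('pics/w8.png')[140:400,180:460]
cv2.imwrite('pics/z8.png',cv2.resize((255*(d/255.)**.45).astype('uint8'),None,fx=2.3,fy=2.3))
```

```text
t 18.6 tcp [ 0.5887 -0.3213  0.108 ] con [-0.0465  0.0535  0.108 ] 
axes(con frame)
 [[ 0.4899  0.0374 -0.871 ]
 [ 0.0104  0.9988  0.0488]
 [ 0.8717 -0.0329  0.4889]] 
q [-0.1427  0.2898  0.6205  1.9869 -0.2932  0.416   1.6085] F [1.1991 0.2319 0.1768] w 0.08682741084184081
d [ 4.2119 -0.0443  0.1351]
```

View pics/z8.png

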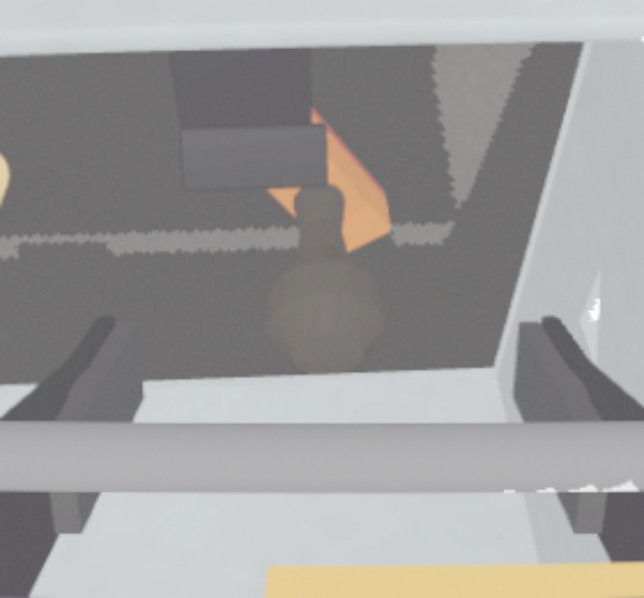

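The knob is centred between the jaws, at (322,277) with the jaws about 242–404. I advance the last 4.2 cm, then close with moderate force.

Call:
drive_tool(
  motion=[
    [1, 0, 0.1, 0],
    [2, 0, 0.1, 0],
    [3, 0, 0.1, 0],
    [3.6, 0, 0.1, 0],
    [4.1, 0, 0.1, 0],
    [4.1, 0, 0.1, 0],
    [4.1, 0, 0.1, 0],
  ],
)

```text
time: 19.23
ee_pos: [0.6064, -0.332, 0.0734]
eef_rot: [0.17, 0.476, -0.244, 0.828]
ft_force: [0.2, 0.3, 1.2]
width: 0.087
```

Run:
```python
from look import *
s=st(); print(px('wrist',wor([-.0247,.0546,.069]))); snap('wrist','pics/w9.png')
d=cv2.imread('pics/w9.png')[180:420,180:460]
cv2.imwrite('pics/z9.png',cv2.resize((255*(d/255.)**.45).astype('uint8'),None,fx=2.3,fy=2.3))
```

```text
t 19.2333 tcp [ 0.6064 -0.332   0.0734] con [-0.0259  0.0545  0.0734] 
axes(con frame)
 [[ 0.4904  0.037  -0.8707]
 [ 0.011   0.9988  0.0486]
 [ 0.8715 -0.0334  0.4893]] 
q [-0.0502  0.383   0.5351  1.9524 -0.3908  0.3626  1.6893] F [0.2396 0.3155 1.2347] w 0.08697455605047252
[323.5911 310.0615]
```

View pics/z9.png

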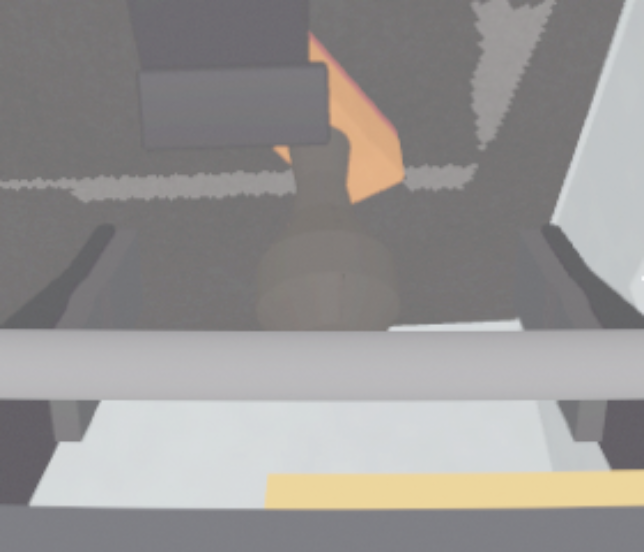

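Call:
drive_tool(
  motion=[
    [0, 0, 0, 0],
    [0, 0, 0, 0],
    [0, 0, 0, 0],
    [0, 0, 0, 0],
    [0, 0, 0, 0],
    [0, 0, 0, 0],
    [0, 0, 0, 0],
    [0, 0, 0, 0],
    [0, 0, 0, 0],
    [0, 0, 0, 0],
  ],
  grip=255,
  force=25,
)

```text
time: 20.12
ee_pos: [0.6065, -0.3319, 0.0733]
eef_rot: [0.17, 0.476, -0.244, 0.828]
ft_force: [-0.6, -0.8, 1.1]
width: 0.0283
```

Run:
```python
from look import *
s=st(); 
A=R.from_quat(s['eef_rot']).inv()
for d in [[0,0,.01],[-.005,0,.07],[-.20,0,.07],[-.2,0,.2]]: print(d,100*A.apply(RC.apply(d)))
snap('wrist','pics/w10.png')
```

```text
t 20.1167 tcp [ 0.6065 -0.3319  0.0733] con [-0.0259  0.0547  0.0733] 
axes(con frame)
 [[ 0.4903  0.0371 -0.8708]
 [ 0.0107  0.9988  0.0486]
 [ 0.8715 -0.0332  0.4893]] 
q [-0.0503  0.3833  0.535   1.9525 -0.3914  0.3624  1.6898] F [-0.6251 -0.8258  1.0544] w 0.028294389618168676
[0, 0, 0.01] [-0.8708  0.0486  0.4893]
[-0.005, 0, 0.07] [-6.3405  0.3347  2.9894]
[-0.2, 0, 0.07] [-15.9016   0.1252 -14.0044]
[-0.2, 0, 0.2] [-27.2214   0.7568  -7.6434]
```

View pics/w10.png

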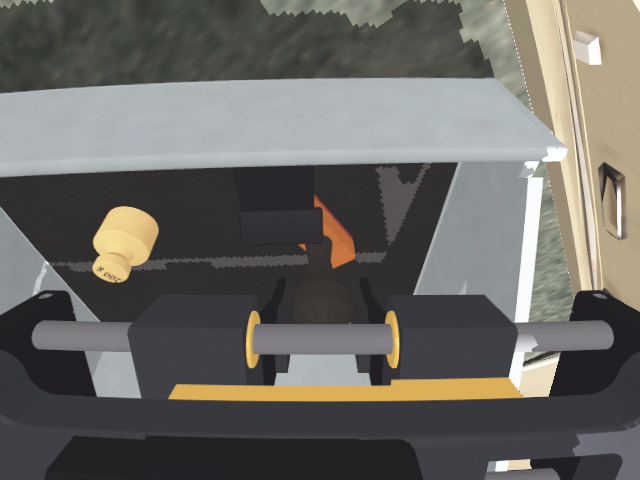

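The grip is firm at 28.3 mm. Now a vertical lift, then a look.

Call:
drive_tool(
  motion=[
    [-0.5, 0, 0.2, 0],
    [-1.3, 0, 0.7, 0],
    [-2.6, 0.1, 1.4, 0],
    [-3.9, 0.2, 2.0, 0],
    [-5.2, 0.3, 2.7, 0],
    [-6.4, 0.3, 3.1, 0],
    [-7, 0.4, 3.4, 0],
    [-7, 0.4, 3.4, 0],
  ],
)

```text
time: 20.83
ee_pos: [0.6037, -0.3293, 0.1534]
eef_rot: [0.17, 0.475, -0.244, 0.828]
ft_force: [0.9, 0.3, -0.4]
width: 0.0278
```

Run:
```python
from look import *
s=st(); snap('wrist','pics/w11.png'); snap('side','pics/s11.png')
a=cv2.imread('pics/s11.png')[60:220,270:470];b=cv2.imread('pics/w11.png')
cv2.imwrite('pics/m11.png',cv2.hconcat([cv2.resize(a,(400,320)),cv2.resize(b,(400,320))]))
```

```text
t 20.8333 tcp [ 0.6037 -0.3293  0.1534] con [-0.0297  0.0553  0.1534] 
axes(con frame)
 [[ 0.4928  0.0382 -0.8693]
 [ 0.0105  0.9987  0.0499]
 [ 0.8701 -0.0337  0.4918]] 
q [-0.1782  0.2605  0.6672  1.9137 -0.2428  0.5135  1.5664] F [ 0.871   0.294  -0.4316] w 0.027760437017786285
```

View pics/m11.png

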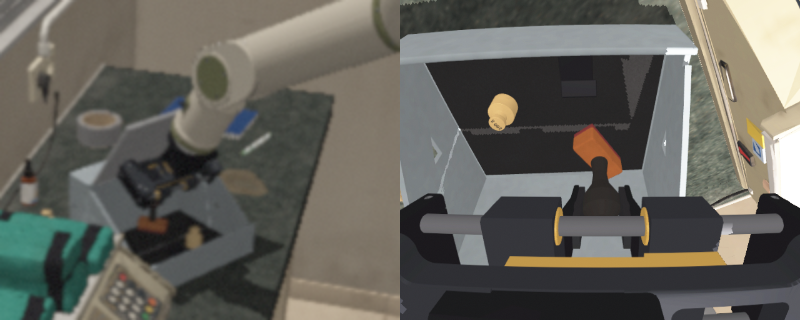

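The stamp is held clear of the box (brown base visible, bottom about 8.6 cm up) and the brass weight is undisturbed. Before carrying, I'll locate the obstacles near the tin.

Run:
```python
from look import *
for n,t,p,z in [('scene','ball',(371,297),0.0),('side','ball',(373,262),0.0),('side','disp base R',(298,378),0),('side','disp base L',(258,378),0),('scene','disp base R',(230,313),0),('scene','disp base L',(196,320),0),('scene','disp top',(196,245),.2),('side','disp top',(268,290),.2),('scene','disp top',(196,245),.15),('side','disp top',(268,290),.15),('side','mug',(254,308),0),('scene','mug',(249,275),0),('side','scale corner',(328,272),0)]:
    print(n,t,z,onz(n,p,z)[:2])
```

```text
scene ball 0.0 [0.4002 0.024 ]
side ball 0.0 [0.416  0.0401]
side disp base R 0 [0.4992 0.5474]
side disp base L 0 [0.5956 0.5773]
scene disp base R 0 [0.512  0.4561]
scene disp base L 0 [0.5235 0.5588]
scene disp top 0.2 [0.6198 0.5104]
side disp top 0.2 [0.6008 0.4634]
scene disp top 0.15 [0.6958 0.4963]
side disp top 0.15 [0.623  0.4132]
side mug 0 [0.7004 0.3462]
scene mug 0 [0.6728 0.3395]
side scale corner 0 [0.5403 0.1296]
```

Call:
drive_tool(
  motion=[
    [-0.5, 0, -1, 0],
    [-2, 0, -3, 0],
    [-4, 0, -5.5, 0],
    [-6, 0, -8, 0],
    [-9, 0, -9, 0],
    [-12, 0, -9.5, 0],
    [-15, 0, -9.5, 0],
    [-18, 0, -9, 0],
    [-20, 0, -8, 0],
    [-22, 0.5, -8, 0],
    [-22, 0.5, -8, 0],
  ],
)

```text
time: 21.85
ee_pos: [0.4558, -0.2297, 0.307]
eef_rot: [0.17, 0.474, -0.243, 0.829]
ft_force: [1.3, 0.4, -1.0]
width: 0.0281
```

Run:
```python
from look import *
s=st(); snap('wrist','pics/w12.png'); snap('side','pics/s12.png')
a=cv2.imread('pics/s12.png')[60:300,190:490];b=cv2.imread('pics/w12.png')
cv2.imwrite('pics/m12.png',cv2.hconcat([cv2.resize(a,(400,320)),cv2.resize(b,(400,320))]))
```

```text
t 21.85 tcp [ 0.4558 -0.2297  0.307 ] con [-0.208   0.0554  0.307 ] 
axes(con frame)
 [[ 0.4935  0.0398 -0.8688]
 [ 0.0097  0.9986  0.0513]
 [ 0.8697 -0.0337  0.4925]] 
q [-0.349  -0.4329  0.5005  2.0908  0.4546  0.9749  0.9486] F [ 1.2912  0.4186 -1.0476] w 0.028116654263019413
```

View pics/m12.png

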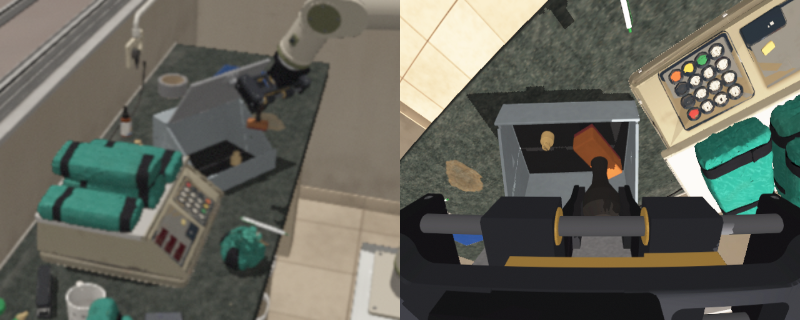

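The stamp is out of the box. The dispenser stands at y ≥ 0.456, so clearance at the tin is enough. I compute the carry.

Run:
```python
from look import *
for P in [[.48,-.1,.33],[.50,.05,.33],[.515,.18,.33],[.528,.3125,.30]]: print(P,delta(P))
```

```text
[0.48, -0.1, 0.33] [-4.432  12.2734 -3.6257]
[0.5, 0.05, 0.33] [-7.2134 25.7524 -9.917 ]
[0.515, 0.18, 0.33] [ -9.7238  37.3022 -15.5339]
[0.528, 0.3125, 0.3] [ -9.7679  48.7987 -22.888 ]
```

Call:
drive_tool(
  motion=[
    [-1, 1, -0.5, 0],
    [-2, 3, -1, 0],
    [-3, 5.5, -1.8, 0],
    [-3.8, 8, -2.5, 0],
    [-4.4, 10.5, -3.2, 0],
    [-4.8, 13, -4, 0],
    [-5.3, 15.5, -5, 0],
    [-5.8, 18, -6.2, 0],
    [-6.3, 20.5, -7.5, 0],
    [-6.8, 23, -8.7, 0],
    [-7.2, 25.5, -9.9, 0],
    [-7.2, 25.5, -9.9, 0],
  ],
)

```text
time: 22.95
ee_pos: [0.499, 0.0528, 0.3274]
eef_rot: [0.167, 0.478, -0.242, 0.828]
ft_force: [0.2, 0.2, -2.0]
width: 0.0278
```

Run:
```python
from look import *
st(); print(delta([.528,.3125,.30]))
```

```text
t 22.95 tcp [0.499  0.0528 0.3274] con [-0.3297  0.314   0.3274] 
axes(con frame)
 [[ 0.4878  0.0378 -0.8721]
 [ 0.0045  0.9989  0.0458]
 [ 0.873  -0.0263  0.4871]] 
q [-0.4769 -0.2377  0.0006  1.9655  0.4633  1.1579  0.3529] F [ 0.2398  0.2377 -2.0127] w 0.027762101636806213
[ -2.6286  22.9676 -12.485 ]
```

Orientation is preserved (axes unchanged). I carry on over the tin.

Call:
drive_tool(
  motion=[
    [-0.4, 1, -0.6, 0],
    [-1, 3, -1.6, 0],
    [-1.5, 5, -2.7, 0],
    [-2, 7, -3.8, 0],
    [-2.4, 9, -4.9, 0],
    [-2.6, 11, -6, 0],
    [-2.8, 13, -7.1, 0],
    [-2.8, 15, -8.2, 0],
    [-2.8, 17, -9.3, 0],
    [-2.7, 19, -10.4, 0],
    [-2.6, 21, -11.5, 0],
    [-2.6, 23, -12.5, 0],
    [-2.6, 23, -12.5, 0],
  ],
)

```text
time: 24.03
ee_pos: [0.5292, 0.311, 0.2995]
eef_rot: [0.168, 0.478, -0.243, 0.827]
ft_force: [-0.1, -1.1, -1.6]
width: 0.0282
```

Run:
```python
from look import *
st(); snap('side','pics/s13.png'); snap('scene','pics/c13.png'); snap('wrist','pics/w13.png')
a=cv2.imread('pics/s13.png')[160:400,190:490];b=cv2.imread('pics/c13.png')[130:370,120:420]
cv2.imwrite('pics/m13.png',cv2.hconcat([cv2.resize(a,(400,320)),cv2.resize(b,(400,320))]))
```

```text
t 24.0333 tcp [0.5292 0.311  0.2995] con [-0.4486  0.5451  0.2995] 
axes(con frame)
 [[ 0.488   0.0362 -0.8721]
 [ 0.0074  0.9989  0.0456]
 [ 0.8728 -0.0287  0.4872]] 
q [-0.6761  0.1724 -0.2222  1.6283  0.5647  1.3015 -0.0756] F [-0.1146 -1.0839 -1.5676] w 0.028191042132916212
```

View pics/m13.png

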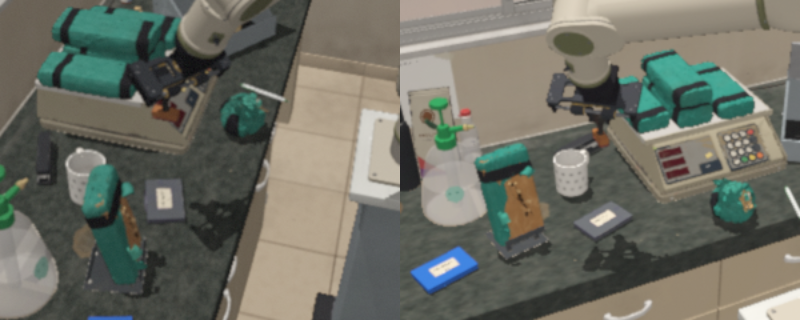

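View pics/w13.png

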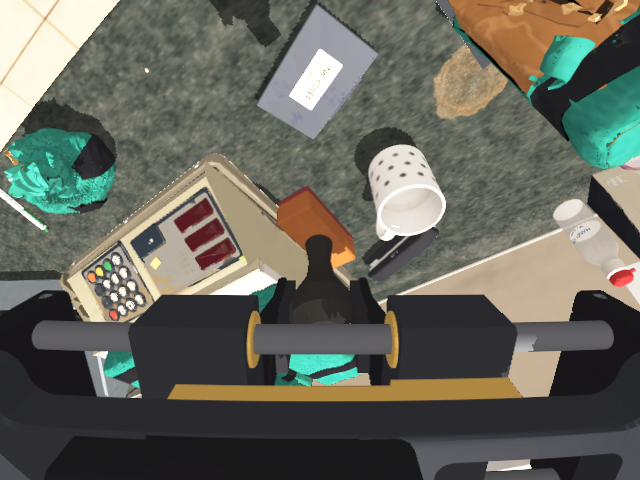

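The stamp is still upright below the gripper. The tin's lid is at wrist corners (318,3), (377,52), (314,138), (257,103). I cross-check its centre.

Run:
```python
from look import *
P=[onz('wrist',p,.015) for p in [(318,3),(377,52),(314,138),(257,103)]]
print(np.array(P)); print('centre',np.mean(P,0), [np.linalg.norm(P[i]-P[i-1]) for i in range(4)])
s=r.read_state(); print(s['ee_pos'],delta([.528,.312,.13]),delta([.528,.312,.0823]))
```

```text
[[0.4737 0.356  0.015 ]
 [0.5442 0.3806 0.015 ]
 [0.5862 0.2708 0.015 ]
 [0.513  0.2448 0.015 ]]
centre [0.5293 0.313  0.015 ] [np.float64(0.11795078437035966), np.float64(0.07470062078318665), np.float64(0.11753438954558569), np.float64(0.07772917318456261)]
[0.53   0.3066 0.3018] [14.7484 -0.4735 -8.822 ] [ 18.903   -0.6957 -11.1552]
```

Call:
drive_tool(
  motion=[
    [1, -0.1, -0.6, 0],
    [3, -0.2, -1.7, 0],
    [5, -0.3, -2.8, 0],
    [7, -0.4, -3.9, 0],
    [9, -0.5, -5.1, 0],
    [11, -0.6, -6.2, 0],
    [13, -0.7, -7.3, 0],
    [14.8, -0.8, -8.3, 0],
    [14.8, -0.8, -8.3, 0],
    [14.8, -0.8, -8.3, 0],
    [14.8, -0.8, -8.3, 0],
  ],
)

```text
time: 25.1
ee_pos: [0.5306, 0.3075, 0.1344]
eef_rot: [0.17, 0.475, -0.244, 0.828]
ft_force: [-0.6, -0.4, -1.3]
width: 0.028
```

Run:
```python
from look import *
s=st(); snap('side','pics/s14.png'); snap('scene','pics/c14.png'); snap('wrist','pics/w14.png')
print(r.read_state()['ee_pos'],delta([.5293,.313,.085]))
a=cv2.imread('pics/s14.png')[220:380,220:420];b=cv2.imread('pics/c14.png')[200:360,170:370]
cv2.imwrite('pics/m14.png',cv2.resize(cv2.hconcat([a,b]),None,fx=2,fy=2,interpolation=cv2.INTER_CUBIC))
```

```text
t 25.1 tcp [0.5306 0.3075 0.1344] con [-0.4455  0.543   0.1344] 
axes(con frame)
 [[ 0.4908  0.038  -0.8704]
 [ 0.0113  0.9987  0.05  ]
 [ 0.8712 -0.0344  0.4897]] 
q [-0.6913  0.3115 -0.2054  1.8254  0.6799  1.0291 -0.2956] F [-0.6002 -0.4366 -1.2911] w 0.02797909539426458
[0.5307 0.308  0.1348] [ 4.1509  0.0749 -2.7908]
```

View pics/m14.png

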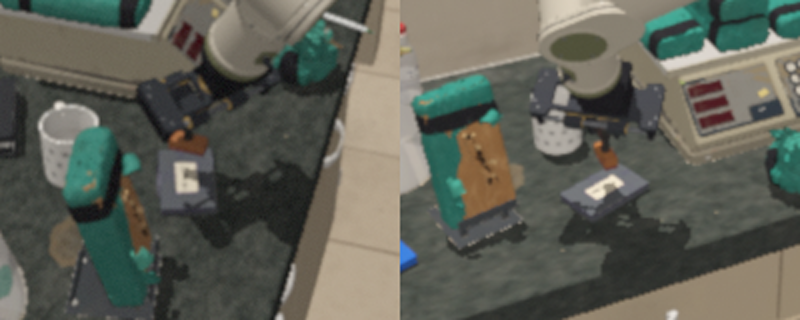

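View pics/w14.png

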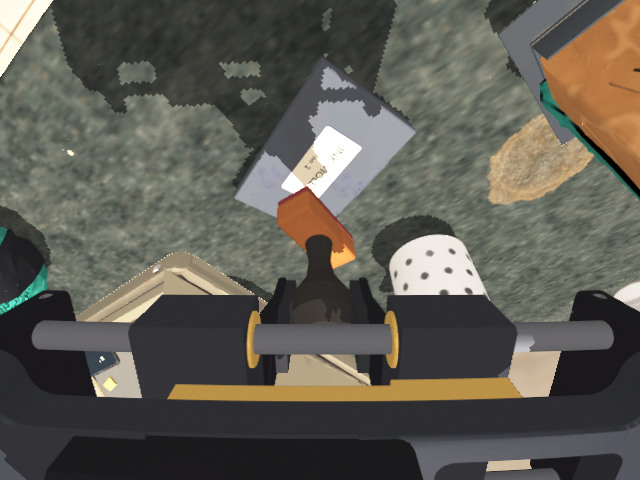

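Call:
drive_tool(
  motion=[
    [0.8, 0, -0.5, 0],
    [1.6, 0, -1, 0],
    [2.4, 0.1, -1.6, 0],
    [3.2, 0.1, -2.1, 0],
    [3.7, 0.1, -2.5, 0],
    [3.8, 0.1, -2.6, 0],
    [3.8, 0.1, -2.6, 0],
    [3.8, 0.1, -2.6, 0],
  ],
)

```text
time: 25.92
ee_pos: [0.5287, 0.3127, 0.0875]
eef_rot: [0.17, 0.476, -0.244, 0.828]
ft_force: [-0.2, 0.8, -0.5]
width: 0.0279
```

Run:
```python
from look import *
s=st(); print(delta([.5293,.313,.0823]))
```

```text
t 25.9167 tcp [0.5287 0.3127 0.0875] con [-0.45    0.5463  0.0875] 
axes(con frame)
 [[ 0.4904  0.0372 -0.8707]
 [ 0.0106  0.9988  0.0487]
 [ 0.8714 -0.0331  0.4894]] 
q [-0.71    0.3782 -0.1959  1.8505  0.7269  0.966  -0.3734] F [-0.2499  0.8462 -0.4632] w 0.02792217148575623
[ 0.4691  0.0305 -0.2228]
```

Now 5 mm from contact; lowering in small vertical steps.

Call:
drive_tool(
  motion=[
    [0.1, 0, -0.05, 0],
    [0.2, 0, -0.1, 0],
    [0.3, 0, -0.15, 0],
    [0.3, 0, -0.15, 0],
  ],
)

```text
time: 26.25
ee_pos: [0.5289, 0.3125, 0.084]
eef_rot: [0.17, 0.476, -0.244, 0.828]
ft_force: [-0.2, 0.0, -1.3]
width: 0.0277
```

Call:
drive_tool(
  motion=[
    [0.1, 0, -0.05, 0],
    [0.15, 0, -0.08, 0],
    [0.15, 0, -0.08, 0],
  ],
)

```text
time: 26.5
ee_pos: [0.5289, 0.3126, 0.0822]
eef_rot: [0.17, 0.476, -0.244, 0.828]
ft_force: [-0.4, -0.4, -0.4]
width: 0.0282
```

Call:
drive_tool(
  motion=[
    [0.1, 0, -0.05, 0],
    [0.1, 0, -0.05, 0],
    [0.1, 0, -0.05, 0],
  ],
)

```text
time: 26.75
ee_pos: [0.5292, 0.3128, 0.082]
eef_rot: [0.17, 0.475, -0.244, 0.828]
ft_force: [-3.3, -0.7, 5.2]
width: 0.0281
```

Call:
drive_tool(
  motion=[
    [0.1, 0, -0.05, 0],
    [0.1, 0, -0.05, 0],
    [0.1, 0, -0.05, 0],
  ],
)

```text
time: 27.0
ee_pos: [0.5296, 0.3128, 0.082]
eef_rot: [0.17, 0.475, -0.244, 0.828]
ft_force: [-6.9, -3.3, 14.9]
width: 0.0279
```

Contact came at the expected height (0.082). I ease off the pressure and look before releasing.

Call:
drive_tool(
  motion=[
    [-0.05, 0, 0.03, 0],
    [-0.13, 0, 0.07, 0],
    [-0.13, 0, 0.07, 0],
  ],
)

```text
time: 27.25
ee_pos: [0.5292, 0.3128, 0.082]
eef_rot: [0.17, 0.476, -0.244, 0.828]
ft_force: [-1.4, -0.5, 2.9]
width: 0.0277
```

Run:
```python
from look import *
s=r.read_state(); print(s['ee_pos'],s['ft_force']); snap('wrist','pics/w15.png'); snap('side','pics/s15.png'); snap('scene','pics/c15.png')
a=cv2.imread('pics/s15.png')[260:360,270:370];b=cv2.imread('pics/c15.png')[225:325,220:320]
cv2.imwrite('pics/m15.png',cv2.resize(cv2.hconcat([a,b]),None,fx=4,fy=4,interpolation=cv2.INTER_CUBIC))
```

```text
[0.5292 0.3128 0.082 ] [-1.3981 -0.5262  2.9263]
```

View pics/m15.png

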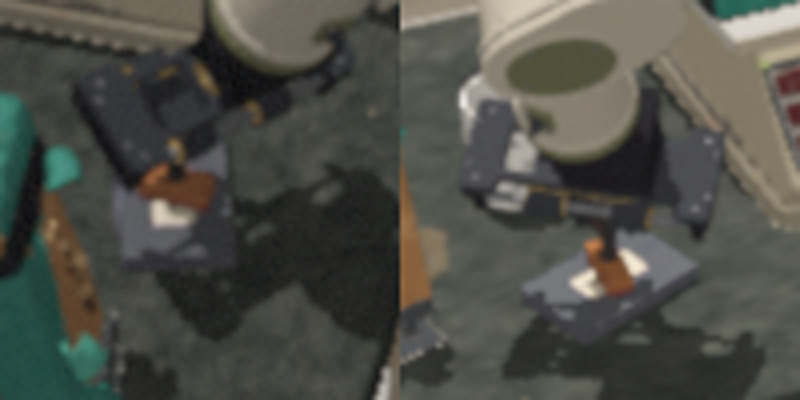

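View pics/w15.png

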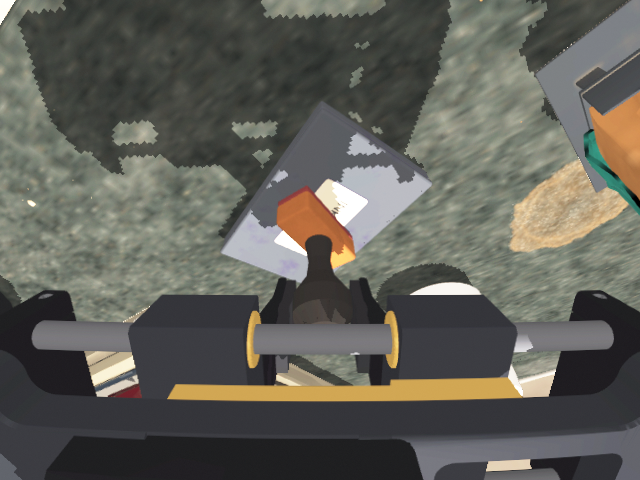

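The stamp sits flat in the middle of the lid, with about 3 N on it. I release, wait, then retract along the tool axis.

Call:
drive_tool(
  motion=[
    [0, 0, 0, 0],
    [0, 0, 0, 0],
    [0, 0, 0, 0],
    [0, 0, 0, 0],
    [0, 0, 0, 0],
    [0, 0, 0, 0],
    [0, 0, 0, 0],
  ],
  grip=0,
)

```text
time: 27.98
ee_pos: [0.529, 0.3126, 0.0815]
eef_rot: [0.17, 0.476, -0.244, 0.828]
ft_force: [-0.5, 0.4, 0.3]
width: 0.067
```

Call:
drive_tool(
  motion=[
    [-0.5, 0, 0, 0],
    [-1.5, 0, 0, 0],
    [-3, 0, 0, 0],
    [-5, 0, 0, 0],
    [-8, 0, 0, 0],
    [-11, 0, 0, 0],
    [-14, 0, 0, 0],
    [-17, 0, 0, 0],
    [-17, 0, 0, 0],
    [-17, 0, 0, 0],
  ],
)

```text
time: 28.82
ee_pos: [0.4557, 0.3556, 0.232]
eef_rot: [0.171, 0.476, -0.242, 0.828]
ft_force: [-0.3, -0.8, -0.5]
width: 0.0871
```

Run:
```python
from look import *
s=st(); snap('wrist','pics/w16.png'); snap('side','pics/s16.png'); snap('scene','pics/c16.png')
a=cv2.imread('pics/s16.png')[260:360,270:370];b=cv2.imread('pics/c16.png')[225:325,220:320]
cv2.imwrite('pics/m16.png',cv2.resize(cv2.hconcat([a,b]),None,fx=4,fy=4,interpolation=cv2.INTER_CUBIC))
```

```text
t 28.8167 tcp [0.4557 0.3556 0.232 ] con [-0.5345  0.5412  0.232 ] 
axes(con frame)
 [[ 0.4903  0.0416 -0.8706]
 [ 0.0086  0.9986  0.0526]
 [ 0.8715 -0.0333  0.4892]] 
q [-0.7845  0.1888 -0.2773  1.757   0.5983  1.2591 -0.3052] F [-0.2718 -0.821  -0.5467] w 0.08707807405898772
```

View pics/m16.png

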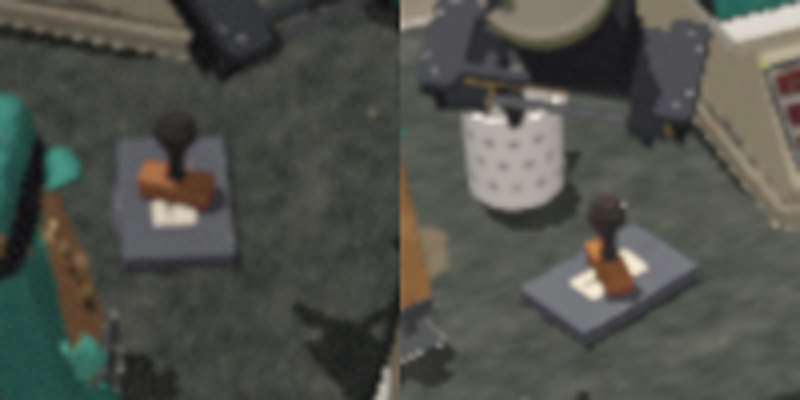

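View pics/w16.png

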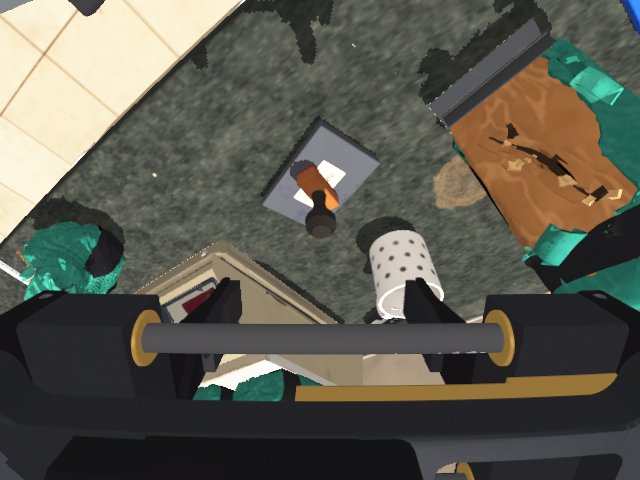

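View pics/s16.png

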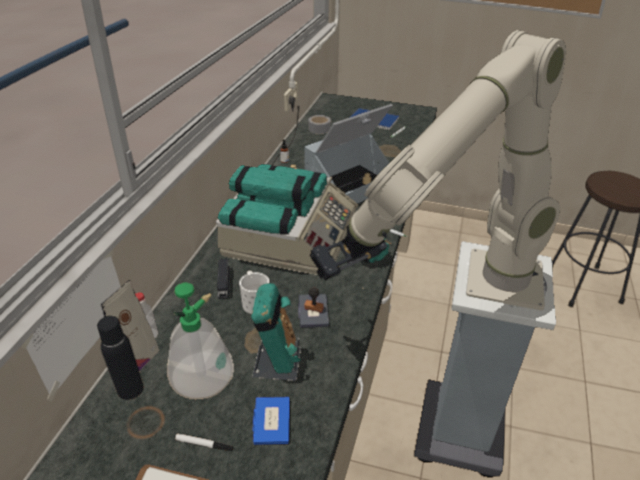

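The stamp stands upright in the middle of the lid, the flap is open, and ball and mug sit where they were. One numeric check, then hand in.

Run:
```python
from look import *
print('knob wrist',onz('wrist',(320,218),.078),'side',onz('side',(270+175/4,260+130/4),.080),'scene',onz('scene',(220+207/4,225+213/4),.080))
print('mug', onz('scene',(220+115/4,225+195/4),0))
a=cv2.imread('pics/scene0.png').astype(int);b=cv2.imread('pics/c16.png').astype(int)
d=abs(a-b).sum(2); print('ball diff',d[262:302,350:390].mean(), 'mug lower diff',d[255:278,236:262].mean())
r.close_job()
```

```text
knob wrist [0.5197 0.3144 0.078 ] side [0.5294 0.315  0.08  ] scene [0.5238 0.3117 0.08  ]
mug [0.6798 0.338  0.    ]
ball diff 11.64125 mug lower diff 17.812709030100333
the job is handed in; nothing more can be done
```

The stamp now stands upright in the middle of the ink pad tin and the flap is fully open. I handed the job in at about 29 s of the 72 s allowed.

- **Flap:** I pressed it near its lower edge. The force peaked at about 4.4 N and then fell to the spring level, so I took that as the click. I kept the fingertips on it up to the stop, at a planned speed of about 0.4 rad/s. The catch itself was never read directly.
- **Tool lean:** the moves offered no tilt, so I drove the arm up against a wrist joint's limit. That leaned the tool about 30 degrees, which I then used to reach under the flap.
- **Stamp:** I gripped the knob (28 mm opening), lifted it clear of the catch housing and carried it over. It touched the lid at the expected height; pressure reached about 15 N for a moment, which I eased to 3 N before letting go.

**Last checks**
- **Position:** the three views put the knob within about 10 mm of the tin's measured centre (0.529, 0.313). The wrist view reads 10 mm nearer the robot than the side view, still inside the 25 mm limit.
- **Surroundings:** by eye, the flap is at its stop. The film ball and mug match the first picture, and the gripper is clear of everything. The brass weight was standing untouched when I last saw it, during the carry; I did not measure it at the end.

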